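# Clear the kiln shelf after a firing

## Robot

A 6-joint arm with a two-finger parallel gripper is mounted at the origin on the work surface. World frame = base frame: x ahead of the robot, y to its left, z up, the work surface at z = 0. Lengths are in mm, angles in rad, forces in N, time in s.
With the tool pointing down it reaches from about 350 to 775 mm from the base axis. Payload 7.3 kg.
Tool frame: the origin (TCP) lies at the centre of the arm's flange, where the gripper is bolted on; the fingertips stand 178 mm ahead of it and the grasp point (between the pads) lies 159 mm ahead of it; z points along the fingers, y is the direction in which the jaws open and shut (so a half turn about z gives the same grasp; the last joint's range is limited). The gripper opens to 92 mm and grips with 3 to 60 N. Pads are 19 mm wide; open, the fingers measure 130 mm over their backs; the gripper's body (75 mm by 190 mm) begins 47 mm behind the grasp point.
Start: joints at [-1.301, 0.342, 1.524, -0, 1.275, -0.146], TCP at [212.078, -480.261, 404.741] pointing down, gripper open.
Joint ranges: [-2.53, 2.53], [-0.77, 2.02], [0.04, 2.7], [-1, 4.14], [0.28, 2.66], [-3.11, 3.11]. Speed limits (rad/s): [2.57, 2.57, 3.14, 3.14, 3.14, 3.14].

## Interface

Orientations are given as [roll, pitch, yaw] about the fixed x, y, z axes, in that order (R = Rz(yaw) Ry(pitch) Rx(roll)).
In Python, from plant import get_obs, capture, close_job gives the robot as it stands. The module is installed in compiled form; this text tells all that it offers.
- The arm moves only by the shell command python3 -m pendant 'ROWS'. ROWS is JSON, a list of rows, each a list of 3 entries, a list of its own where there are three numbers: the shift along the tool's x, y, z in m, then the turn, a rotation vector about the tool's x, y, z in rad, then the finger opening in m, from 0 to 0.0918. In form: [[[tx, ty, tz], [wx, wy, wz], fingers], ...]. A call has 1 to 10 rows; each row is the pose to reach, as a shift and turn from the pose commanded when the call began, along the tool's axes at that moment; what a row does not reach only later rows make up. A row lasts 1/12 s, in which the tool goes at most 41.7 mm and 7.16 degrees, less where a joint would pass 70% of its speed; a pose out of reach is approached as far as the arm can. A call with a gripper value outside its range is refused whole. The fingers move at their own pace and stop on an object; the grip force is fixed at half the most. Time passes only in rows, so rows that repeat a pose let the fingers close. It gives the time, the measured TCP pose, the force and the opening at its end, in the units of the state.
- get_obs(): the state, without advancing time (a new reading comes with each control period).
- capture(name): name is "scene" or "top"; returns a dict with "color" (384x512x3 uint8, red, green, blue), "mtx" (3x3 intrinsics, pixels), "dist" ([k1, k2, p1, p2, k3] as OpenCV has them; the pictures are not rectified), "rvec" (rotation vector, rad) and "tvec" (3), from world to camera coordinates, as OpenCV has them. Camera axes: x right, y down, z forward; pixel columns grow to the right and rows downward; lengths in mm; the calibration is good to about 2 mm. A picture is of the moment at which its call begins. There is no depth.
- close_job(): hands the job in, once; it reports no verdict.
The state is a dict: "time": time; "joint_positions": joint angles; "dq": joint speeds; "tau": joint torques, N m; "tool_pos": TCP position; "tcp_rot": TCP orientation; "contact_force": force on the tool from outside, world axes, zero at the start; "moment": the same for the moment, N m; "grip_width": finger opening in mm.
Only numpy, scipy, OpenCV 4.12 (cv2) and the standard library are available. Lean on these libraries where they do the work, as an engineer would, in place of code of your own. Each camera call takes 0.05 s, during which the arm holds its last target. There are 200 camera calls.

## Task

Clear the kiln slab: clip every clay draw ring onto the snap hook, pushing each ring down past the sprung gate so that it hangs inside the hook with the gate shut behind it. Lay the broken kiln props in the hopper's tipping tray and, once all of them are in it, lift the tray by its handle to tip them into the hopper, then lower the tray level again. The rings may be hung before or after the props are dealt with; leave the bowl, jar and brush alone.

Things in the scene. Friction and masses are not known exactly. Their poses are not given: they have to be found in the camera images.
- ring1: fired-clay draw ring, flat octagonal ring 10 mm thick, 48 mm across flats outside, round-ish hole 32 mm across flats, 40 g; origin at its very centre, z along the hole's axis; the eight outer flats face its own +x direction and every 45 degrees from it. Either face up is alike. Starts flat on the slab (centre 5 mm above it). May be absent
- ring2: fired-clay draw ring, flat octagonal ring 10 mm thick, 48 mm across flats outside, round-ish hole 32 mm across flats, 40 g; origin at its very centre, z along the hole's axis; the eight outer flats face its own +x direction and every 45 degrees from it. Either face up is alike. Starts flat on the slab (centre 5 mm above it). May be absent
- ring3: fired-clay draw ring, flat octagonal ring 10 mm thick, 48 mm across flats outside, round-ish hole 32 mm across flats, 40 g; origin at its very centre, z along the hole's axis; the eight outer flats face its own +x direction and every 45 degrees from it. Either face up is alike. Starts flat on the slab (centre 5 mm above it). May be absent
- prop1: broken kiln prop, a square buff ceramic bar 56 x 30 x 30 mm, 100 g; origin at its very centre, x along its length. Starts lying on the slab (centre 15 mm above it). May be absent
- prop2: broken kiln prop, a square buff ceramic bar 56 x 30 x 30 mm, 100 g; origin at its very centre, x along its length. Starts lying on the slab (centre 15 mm above it). May be absent
- prop3: broken kiln prop, a square buff ceramic bar 56 x 30 x 30 mm, 100 g; origin at its very centre, x along its length. Starts lying on the slab (centre 15 mm above it). May be absent
- slab: pale kiln shelf slab lying fixed on the bench, 250 (x) x 350 (y) x 15 mm thick; origin at the centre of its underside on the bench
- hook: steel snap hook fixed nose-up on a stand: a U of 8 mm round bar in its own x-z plane. Origin on the bench straight below the nose. Nose: free upright at x = 0, tip 188 mm above the bench. Spine: the other upright at x = +48 mm, up to z = 180 mm, on a 14 mm post. Bottom of the U: level bar at z = 100 mm. 40 mm clear between nose and spine. Base plate 110 x 100 x 12 mm
- nose_tip (a point): tip of the hook's nose (hook frame 0, 0, 188 mm), axes as the hook's. Hold a ring flat, its centre about 9 mm from the nose towards the hook's -x, so that the tip enters the hole, and push straight down: its rim opens the gate, passes it with the centre about 35 mm below the tip, and is safely in at 50 mm; let go and it drops into the U
- bend (a point): middle of the level bottom bar of the hook's U (hook frame 24, 0, 100 mm); hung rings dangle from this bar and may fill the U to about 25 mm above it
- gate (a joint): the hook's gate, a flat bar 40 mm long and 9 mm wide hinged on the spine at z = 177 mm, lying across to the nose; rad, 0 = shut, grows as it is pressed inward (down) to 1.2; a spring shuts it, about 1 N to start and 4 N when open; it cannot swing up
- hopper: grey open-topped scrap hopper fixed on the bench, with the tipping tray on its -x side; origin on the bench below the tray's hinge line, which runs along its y. Bin inside: x 10 to 190 mm, y -120 to 120 mm, floor 5 mm above the bench, side and far walls 150 mm high, near wall 75 mm
- tray_hinge (a point): middle of the tray's hinge line (hopper frame 0, 0, 85 mm); fixed; axes as the hopper's
- tray_floor (a point): centre of the aluminium tray's inner floor (75 mm from the hinge line and 4 mm above it when level); moves with the tray. Inside 146 mm long (x) and 222 mm wide (y), walls 30 mm high above its floor on three sides, open on the hinge side
- tray_handle (a point): middle of the tray's wooden handle, a round bar of 14 mm diameter and 100 mm length along the hopper's y, 190 mm from the hinge line on the -x side and 30 mm above it when level; 33 mm free between bar and tray end. It moves with the tray, on an arc about the hinge
- tray (a joint): tilt of the tipping tray, rad: 0 = level on its legs, grows as the handle end is lifted, up to 1.25; tray 350 g; it sinks back level when let go. At 1.1 rad or more the load slides into the hopper
- bowl: bystander: small terracotta bowl 90 mm across, 45 mm high; origin at its underside
- jar: bystander: pale jar with black cap, 60 mm across, 85 mm high; origin at its underside
- brush: bystander: glaze brush lying on the bench; origin at the underside of its middle

How it is judged (in metres and radians):
On the way, in this order (a step that is already met when the one before it is completed fails the run):
1. every broken prop present lies in the level tipping tray, released (x of prop1 in the frame of tray_floor between -0.075 and 0.075 m and y of prop1 in the frame of tray_floor between -0.112 and 0.112 m and z of prop1 in the frame of tray_floor between 0 and 0.055 m and contact force between the fingers and prop1 below 0.3 N and x of prop2 in the frame of tray_floor between -0.075 and 0.075 m and y of prop2 in the frame of tray_floor between -0.112 and 0.112 m and z of prop2 in the frame of tray_floor between 0 and 0.055 m and contact force between the fingers and prop2 below 0.3 N and x of prop3 in the frame of tray_floor between -0.075 and 0.075 m and y of prop3 in the frame of tray_floor between -0.112 and 0.112 m and z of prop3 in the frame of tray_floor between 0 and 0.055 m and contact force between the fingers and prop3 below 0.3 N and value of joint tray below 0.08 rad), for 0.2 s.
2. the tray has been tipped up (1.0 rad or more) and the props have slid into the hopper (value of joint tray above 1 rad and x of prop1 in the frame of hopper between 0 and 0.2 m and y of prop1 in the frame of hopper between -0.125 and 0.125 m and z of prop1 in the frame of hopper between 0 and 0.13 m and x of prop2 in the frame of hopper between 0 and 0.2 m and y of prop2 in the frame of hopper between -0.125 and 0.125 m and z of prop2 in the frame of hopper between 0 and 0.13 m and x of prop3 in the frame of hopper between 0 and 0.2 m and y of prop3 in the frame of hopper between -0.125 and 0.125 m and z of prop3 in the frame of hopper between 0 and 0.13 m), for 0.1 s.
At the end, for the whole second after the job is handed in: Every ring present hangs at rest in the hook's U (centre 55 to 155 mm above the bench, within 35 mm of the hook's plane), the gate is shut (under 0.1 rad), every prop present lies at rest in the hopper, and the tray is level (under 0.08 rad) (x of ring1 in the frame of hook between -0.035 and 0.075 m and y of ring1 in the frame of hook between -0.035 and 0.035 m and height (world z) of ring1 between 0.055 and 0.155 m and linear speed of each of ring1, ring2, ring3 below 0.06 m/s and x of ring2 in the frame of hook between -0.035 and 0.075 m and y of ring2 in the frame of hook between -0.035 and 0.035 m and height (world z) of ring2 between 0.055 and 0.155 m and x of ring3 in the frame of hook between -0.035 and 0.075 m and y of ring3 in the frame of hook between -0.035 and 0.035 m and height (world z) of ring3 between 0.055 and 0.155 m and value of joint gate below 0.1 rad and x of prop1 in the frame of hopper between 0 and 0.2 m and y of prop1 in the frame of hopper between -0.125 and 0.125 m and z of prop1 in the frame of hopper between 0 and 0.1 m and linear speed of each of prop1, prop2, prop3 below 0.03 m/s and x of prop2 in the frame of hopper between 0 and 0.2 m and y of prop2 in the frame of hopper between -0.125 and 0.125 m and z of prop2 in the frame of hopper between 0 and 0.1 m and x of prop3 in the frame of hopper between 0 and 0.2 m and y of prop3 in the frame of hopper between -0.125 and 0.125 m and z of prop3 in the frame of hopper between 0 and 0.1 m and value of joint tray below 0.08 rad); the robot touches nothing.
It fails at once if the bowl is moved more than 40 mm (distance of bowl from where it was at the start of the episode above 0.04 m).
It fails at once if the jar is moved more than 40 mm (distance of jar from where it was at the start of the episode above 0.04 m).
It fails at once if the brush is moved more than 40 mm (distance of brush from where it was at the start of the episode above 0.04 m).
Of ring1, ring2, ring3 only 2 to 3 are there at a start; the rules pass over those that are not, and their reading is None.
Of prop1, prop2, prop3 only 2 to 3 are there at a start; the rules pass over those that are not, and their reading is None.
At some moment in a run one of ring1, ring2, ring3, prop1, prop2, prop3 may be knocked a few centimetres aside while the robot is not near it.
Once in a run the grip may slacken for a moment while it holds something.
It also fails if it takes over 210 s, if anything falls off the work surface, if the arm or the gripper's body presses on something with over 40 N, if the wrist force passes 120 N, or if a joint passes its speed limit or range.

## Working session

There is one attempt and no reset: what is moved stays moved. The work goes in short steps, Python scripts to look and compute and a shell command to move; the robot and the scene stay as the last step left them, time stands still between calls to the robot, and variables do not carry over. Pictures are saved under pics/ and viewed, about 12 in all and at most 16, crops included, and the job is handed in when it is done.

```bash
mkdir -p pics; cat > h.py <<'E'
import numpy as np, cv2
from plant import get_obs, capture, close_job
from scipy.spatial.transform import Rotation as R
def snap(n,f):
    c=capture(n); cv2.imwrite(f'pics/{f}.png',c['color'][:,:,::-1]); np.save(f'pics/{f}.npy',c,allow_pickle=True); return c
def load(f): return np.load(f'pics/{f}.npy',allow_pickle=True).item()
def px(c,uv,z):
    uv=np.array(uv,float).reshape(-1,1,2)
    n=cv2.undistortPoints(uv,np.array(c['mtx'],float),np.array(c['dist'],float))[:,0]
    M=cv2.Rodrigues(np.array(c['rvec'],float))[0]; t=np.array(c['tvec'],float).ravel()
    o=-M.T@t; d=np.c_[n,np.ones(len(n))]@M
    return o+d*((z-o[2])/d[:,2])[:,None]
def proj(c,P): return cv2.projectPoints(np.array(P,float).reshape(-1,1,3),np.array(c['rvec'],float),np.array(c['tvec'],float),np.array(c['mtx'],float),np.array(c['dist'],float))[0][:,0]
E
python3 - <<'E'
from h import *
print(get_obs())
for n in('scene','top'):
    c=snap(n,n+'0'); M=cv2.Rodrigues(c['rvec'])[0]; print(n,-M.T@np.array(c['tvec']).ravel(),c['mtx'])
a,b=cv2.imread('pics/scene0.png'),cv2.imread('pics/top0.png')
cv2.imwrite('pics/s0b.png',cv2.resize(a,(800,600)));cv2.imwrite('pics/t0b.png',cv2.resize(b,(800,600)))
E
```

```text
{'time': 0.0, 'joint_positions': array([-1.30100647e+00,  3.42718866e-01,  1.52502285e+00, -3.09026942e-06,
        1.27538085e+00, -1.45987413e-01]), 'dq': array([ 0.00096029, -0.00147944,  0.00183212, -0.00046079, -0.00046804,
       -0.001307  ]), 'tau': array([ 1.29920056e-03, -4.31239700e+01, -2.44216776e+01,  7.20106484e-02,
        5.58114436e-02, -1.31372199e-04]), 'tool_pos': array([ 212.03764013, -480.12805618,  404.04471628]), 'tcp_rot': array([-3.14007859e+00, -2.19630622e-04,  4.15778002e-01]), 'contact_force': array([ 0.45935208, -1.16200648, -0.7781827 ]), 'moment': array([ 0.03057688, -0.00741567, -0.04188628]), 'grip_width': 91.9439070494558}
scene [1367.18874006 -539.44354154  828.87915413] [[491.77960794   0.         257.36708541]
 [  0.         491.77960794 197.48588582]
 [  0.           0.           1.        ]]
top [ 368.27220549    8.77555912 1395.62519396] [[499.32798764   0.         251.88483411]
 [  0.         499.32798764 188.09241143]
 [  0.           0.           1.        ]]
```

View pics/t0b.png

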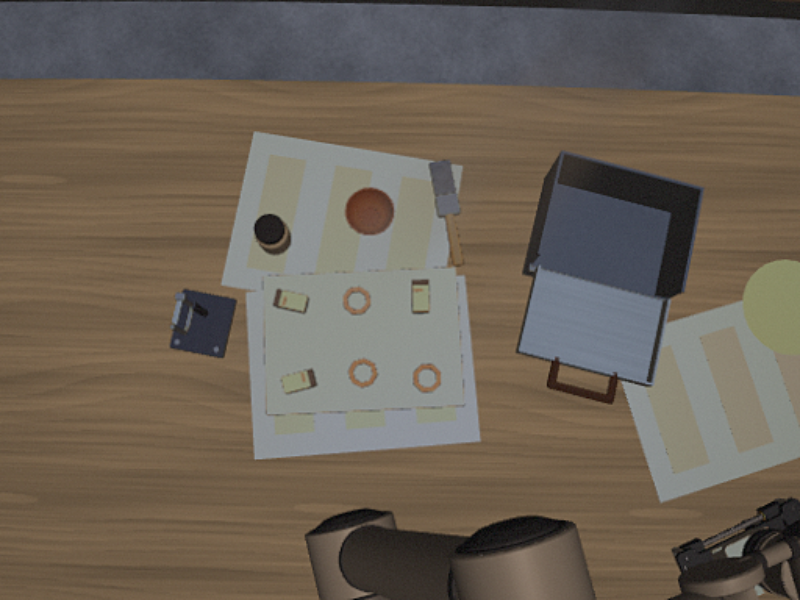

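View pics/s0b.png

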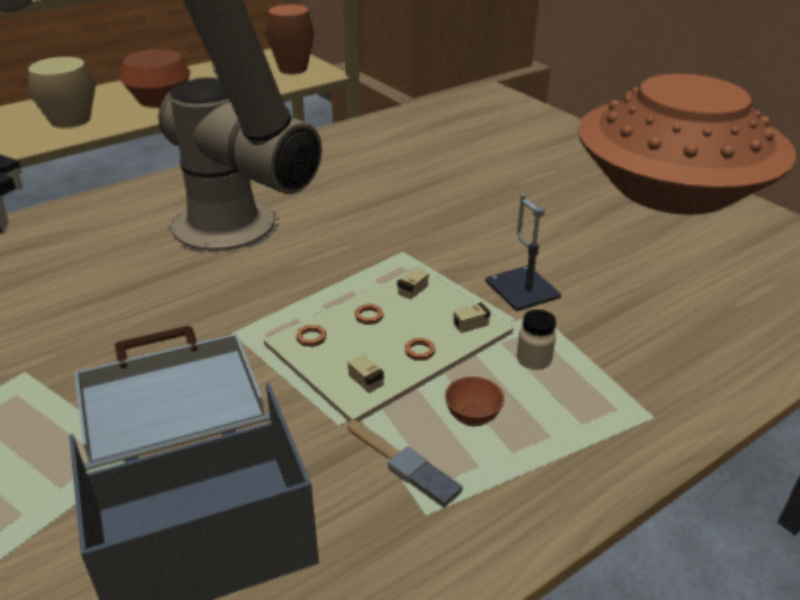

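Both views show 3 rings and 3 props on the slab. In the top view, enlarged to 800 px, the rings are near (357,300), (363,373), (427,377) and the props near (291,300), (421,296), (298,380). The hook is at about (195,325), with the tray and handle at (595,320) and (583,390). I'll zoom in to measure.

```bash
python3 - <<'E'
from h import *
c=load('top0'); im=c['color'][:,:,::-1]
a=cv2.resize(im[165:275,105:300],None,fx=4,fy=4,interpolation=cv2.INTER_CUBIC)
s=load('scene0')['color'][:,:,::-1]
b=cv2.resize(s[115:205,295:375],None,fx=1.6,fy=1.6)
b=cv2.resize(s[120:200,305:365],(450,600),interpolation=cv2.INTER_CUBIC)
cv2.imwrite('pics/t0z.png',a)
cv2.imwrite('pics/s0z.png',np.hstack([b,]))
hsv=cv2.cvtColor(im,cv2.COLOR_BGR2HSV)
m=((hsv[...,0]<14)&(hsv[...,1]>90)&(hsv[...,2]>90)).astype(np.uint8); m[:165]=0;m[275:]=0;m[:,:165]=0;m[:,300:]=0
m=cv2.morphologyEx(m,cv2.MORPH_CLOSE,np.ones((3,3)))
n,l,st,ce=cv2.connectedComponentsWithStats(m)
for i in range(1,n):
  if st[i,4]>20: print(st[i],ce[i],px(c,ce[i],20+5))
E
```

```text
[220 184  16  17  77] [227.32467532 192.06493506] [[592.46653714  71.96533338  25.        ]]
[224 230  17  18  88] [231.97727273 238.61363636] [[463.5517642   55.48067618  25.        ]]
[265 233  17  18  80] [273.5 241.1] [[459.19303229 -58.39032551  25.        ]]
```

View pics/t0z.png

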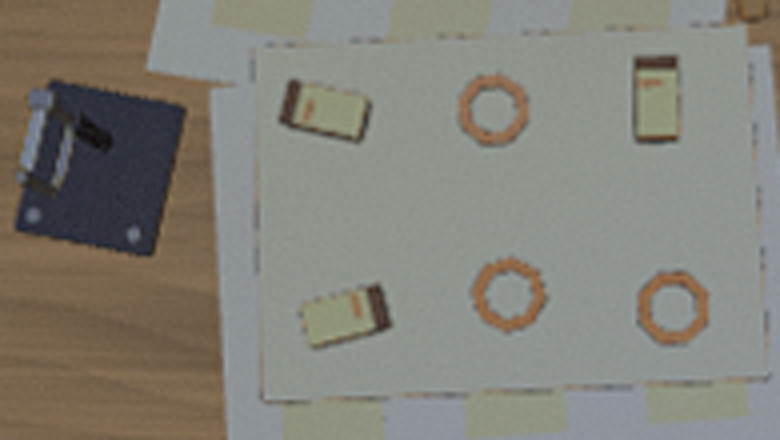

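View pics/s0z.png

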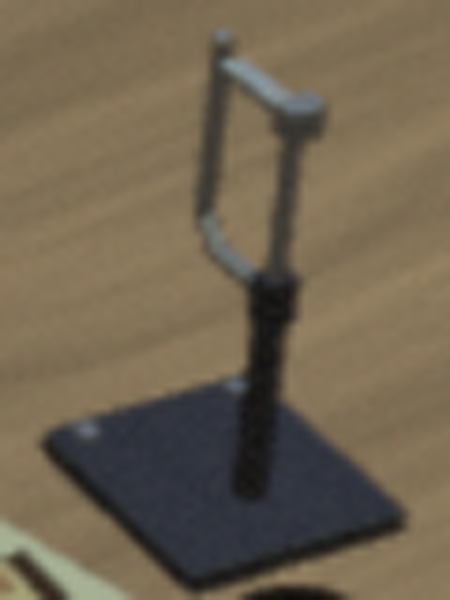

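The top crop gives the prop centres at about (325,110), (656,98) and (345,317), the nose tip at about (20,177), and the spine head at about (40,98). The scene crop shows the nose tip at (222,38), the spine head at (303,108), and the gate lying across between them. I'll fit the poses.

```bash
python3 - <<'E'
from h import *
from scipy.optimize import least_squares
c=load('top0'); s=load('scene0')
Z=lambda p:(np.array(p,float)+.5)/4-.5+[105,165]
E=lambda p:(np.array(p,float)+.5)/1.5625-.5
S=lambda p:(np.array(p,float)+.5)/7.5-.5+[305,120]
for n,p,e in (('A',(325,110),[(298,80),(372,92)]),('B',(656,100),[(636,142),(636,60)]),('C',(344,317),[(312,347),(391,327)])):
    q=px(c,Z(e),45); d=q[1]-q[0]; print(n,px(c,Z(p),43)[0][:2].round(1),'yaw',np.arctan2(d[1],d[0]).round(3))
def rig(v,P):
    P=np.array(P,float);a=v[2];return np.c_[v[0]+np.cos(a)*P[:,0]-np.sin(a)*P[:,1],v[1]+np.sin(a)*P[:,0]+np.cos(a)*P[:,1],P[:,2]]
# hopper
P=[[-190,50,115],[-190,-50,115],[-150,113,119],[-150,-113,119],[193,123,150],[193,-123,150]]
U=E([(551,388),(614,402),(518,352),(654,384),(562,153),(702,187)])
r=least_squares(lambda v:(proj(c,rig(v,P))-U).ravel(),[550,-350,0]);print('hopper',r.x,r.fun.round(1))
# hook
Pt=[[0,0,188],[48,0,183]]; Ut=Z([(20,177),(40,98)]); Us=S([(222,35),(303,103)])
f=lambda v:np.r_[(proj(c,rig(v,Pt))-Ut).ravel(),(proj(s,rig(v,Pt))-Us).ravel()]
r=least_squares(f,[550,290,0]);print('hook',r.x,r.fun.round(1))
h=S
# base corners (hook top view) check
print(((proj(c,rig(r.x,[[0,0,188],[48,0,183],[24,0,100],[-9,0,188]]))-[105,165]+.5)*4-.5).round(0), px(c,Z([(50,80),(186,107),(152,255),(15,230)]),12)[:,:2].round())
E
```

```text
A [586.8 185. ] yaw -1.711
B [598.8 -42.1] yaw 0.017
C [445.5 166.2] yaw -1.299
hopper [ 6.16531369e+02 -3.49900681e+02 -2.21696072e-01] [ 0.9 -1.2 -1.7 -0.9  1.8  0.8 -0.2  1.1 -0.7 -0.1 -0.1  0.5]
hook [ 5.19778338e+02  3.50313375e+02 -1.35773191e-01] [ 0.6 -0.9  0.1  0.2  0.3 -1.2 -0.2 -1.1]
[[ 22. 174.]
 [ 40.  99.]
 [ 66. 155.]
 [ 20. 188.]] [[609. 385.]
 [592. 287.]
 [487. 305.]
 [502. 403.]]
```

```bash
cat >> h.py <<'E'
def plan(x,y,z,yaw):
    o=get_obs(); Rm=R.from_euler('xyz',o['tcp_rot']); T=R.from_euler('xyz',[np.pi,0,yaw])
    t=Rm.inv().apply(np.array([x,y,z])-o['tool_pos'])/1000; w=(Rm.inv()*T).as_rotvec()
    print('t=%.1f g=%.0f'%(o['time'],o['grip_width']),o['tool_pos'].round(),'yaw %.2f'%o['tcp_rot'][2],'F',o['contact_force'].round(1),'-> ',t.round(4).tolist(),w.round(3).tolist(),'rows',max(np.linalg.norm(t)/.0417,np.linalg.norm(w)/.125).round(1))
E
cat > p.py <<'E'
import sys; from h import *
plan(*map(float,sys.argv[1:]))
E
python3 p.py 599 -42 300 0.017
```

```text
t=0.1 g=92 [ 212. -480.  404.] yaw 0.42 F [ 0.7  0.4 -0.1] ->  [0.5309, -0.2444, 0.1045] [-0.001, 0.0, 0.399] rows 14.2
```

```bash
python3 -m pendant '[[[0.53,-0.244,0.02],[0,0,0.4],0.07],[[0.53,-0.244,0.02],[0,0,0.4],0.07],[[0.53,-0.244,0.02],[0,0,0.4],0.07],[[0.53,-0.244,0.02],[0,0,0.4],0.07],[[0.53,-0.244,0.02],[0,0,0.4],0.07],[[0.53,-0.244,0.02],[0,0,0.4],0.07],[[0.53,-0.244,0.02],[0,0,0.4],0.07],[[0.53,-0.244,0.02],[0,0,0.4],0.07],[[0.53,-0.244,0.02],[0,0,0.4],0.07],[[0.53,-0.244,0.02],[0,0,0.4],0.07]]'; python3 p.py 599 -42 250 0.017
```

```text
time: 0.93
tool_pos: [482.2, -173.8, 390.5]
tcp_rot: [-3.141, 0.0, 0.016]
contact_force: [0.8, -0.5, -0.4]
grip_width: 70.5
t=0.9 g=70 [ 482. -174.  391.] yaw 0.02 F [ 0.8 -0.5 -0.4] ->  [0.1189, -0.1299, 0.1405] [-0.0, 0.0, -0.001] rows 5.4
```

```bash
python3 -m pendant '[[[0.119,-0.13,0.13],[0,0,0],0.07],[[0.119,-0.13,0.13],[0,0,0],0.07],[[0.119,-0.13,0.13],[0,0,0],0.07],[[0.119,-0.13,0.13],[0,0,0],0.07],[[0.119,-0.13,0.13],[0,0,0],0.07],[[0.119,-0.13,0.13],[0,0,0],0.07],[[0.119,-0.13,0.13],[0,0,0],0.07],[[0.119,-0.13,0.13],[0,0,0],0.07]]'; python3 p.py 599 -42 200 0.017; python3 - <<'E'
from h import *
im=snap('top','t1')['color'][:,:,::-1]
im2=snap('scene','s1')['color'][:,:,::-1]
a=cv2.resize(im[150:280,150:310],(480,390)); b=cv2.resize(im2[130:290,140:350],(480,366))
cv2.imwrite('pics/c1.png',np.vstack([a[:,:480],b])[:600] if 0 else np.hstack([cv2.resize(a,(400,325)),cv2.resize(b,(400,325))]))
E
```

```text
time: 1.6
tool_pos: [598.0, -43.9, 260.4]
tcp_rot: [3.141, 0.002, 0.017]
contact_force: [-0.1, 0.5, 0.4]
grip_width: 70.2
t=1.6 g=70 [598. -44. 260.] yaw 0.02 F [-0.1  0.5  0.4] ->  [0.0011, -0.0019, 0.0604] [0.0, 0.002, -0.0] rows 1.5
```

View pics/c1.png

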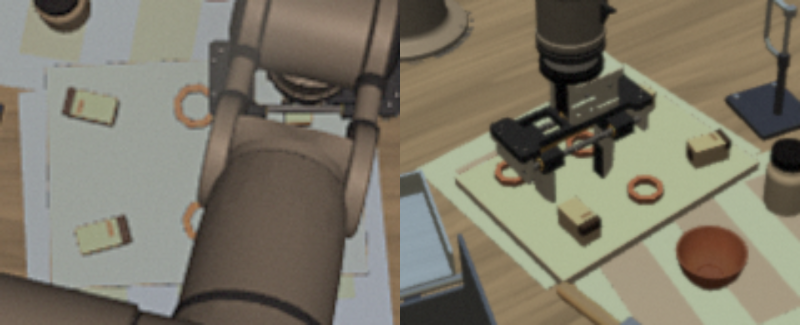

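The gripper stands over the right-hand prop, with its fingers straddling the prop in both views. I'll descend and grip.

```bash
python3 -m pendant '[[[0.001,-0.002,0.06],[0,0,0],0.07],[[0.001,-0.002,0.06],[0,0,0],0.07],[[0.001,-0.002,0.06],[0,0,0],0.07],[[0.001,-0.002,0.06],[0,0,0],0.0],[[0.001,-0.002,0.06],[0,0,0],0.0],[[0.001,-0.002,0.06],[0,0,0],0.0],[[0.001,-0.002,0.06],[0,0,0],0.0],[[0.001,-0.002,0.06],[0,0,0],0.0],[[0.001,-0.002,0.06],[0,0,0],0.0]]'; python3 - <<'E'
from h import *
H=np.array([616.5,-349.9]);a=-.222;M=np.array([[np.cos(a),-np.sin(a)],[np.sin(a),np.cos(a)]])
for y in(-75,0,75): print(y,H+M@[-72,y])
print('handle',H+M@[-190,0])
E
python3 p.py 599 -42 340 0.017
```

```text
time: 2.45
tool_pos: [599.4, -41.9, 201.6]
tcp_rot: [3.141, -0.001, 0.016]
contact_force: [-0.9, -0.4, 0.5]
grip_width: 34.8
-75 [ 529.75337571 -407.20639732]
0 [ 546.26694922 -334.04696942]
75 [ 562.78052274 -260.88754153]
handle [ 431.16278267 -308.06561376]
t=2.5 g=35 [599. -42. 202.] yaw 0.02 F [-0.9 -0.4  0.5] ->  [-0.0002, 0.0002, -0.1384] [0.0, -0.001, -0.001] rows 3.3
```

```bash
python3 -m pendant '[[[0,0,0],[0,0,0],0.0],[[0,0,-0.14],[0,0,0],0.0],[[0,0,-0.14],[0,0,0],0.0],[[0,0,-0.14],[0,0,0],0.0],[[0,0,-0.14],[0,0,0],0.0],[[0,0,-0.14],[0,0,0],0.0]]'; python3 p.py 533 -392.6 340 -0.222
```

```text
time: 2.95
tool_pos: [600.0, -41.8, 346.0]
tcp_rot: [3.14, -0.009, 0.016]
contact_force: [0.6, -0.6, -0.8]
grip_width: 29.5
t=3.0 g=29 [600. -42. 346.] yaw 0.02 F [ 0.6 -0.6 -0.8] ->  [-0.0727, 0.3496, 0.0061] [0.001, -0.009, 0.238] rows 8.6
```

```bash
python3 -m pendant '[[[-0.073,0.35,0.006],[0,0,0.238],0.0],[[-0.073,0.35,0.006],[0,0,0.238],0.0],[[-0.073,0.35,0.006],[0,0,0.238],0.0],[[-0.073,0.35,0.006],[0,0,0.238],0.0],[[-0.073,0.35,0.006],[0,0,0.238],0.0],[[-0.073,0.35,0.006],[0,0,0.238],0.0],[[-0.073,0.35,0.006],[0,0,0.238],0.0],[[-0.073,0.35,0.006],[0,0,0.238],0.0],[[-0.073,0.35,0.006],[0,0,0.238],0.0],[[-0.073,0.35,0.006],[0,0,0.238],0.0]]'; python3 -m pendant '[[[0,0,0],[0,0,0],0.0]]';python3 p.py 533 -392.6 279 -0.222
```

```text
time: 3.78
tool_pos: [529.5, -398.0, 332.2]
tcp_rot: [3.141, 0.003, -0.228]
contact_force: [-0.1, 1.0, -1.8]
grip_width: 29.4
time: 3.87
tool_pos: [530.8, -394.2, 332.5]
tcp_rot: [-3.14, 0.003, -0.225]
contact_force: [0.4, 0.0, -1.4]
grip_width: 29.9
t=3.9 g=30 [ 531. -394.  333.] yaw -0.22 F [ 0.4  0.  -1.4] ->  [0.0019, -0.0019, 0.0535] [-0.002, 0.003, -0.003] rows 1.3
```

```bash
python3 -m pendant '[[[0.002,-0.002,0.053],[0,0,0],0.0],[[0.002,-0.002,0.053],[0,0,0],0.0],[[0.002,-0.002,0.053],[0,0,0],0.0],[[0.002,-0.002,0.053],[0,0,0],0.046],[[0.002,-0.002,0.053],[0,0,0],0.046],[[0.002,-0.002,0.053],[0,0,0],0.046],[[0.002,-0.002,-0.05],[0,0,0],0.046],[[0.002,-0.002,-0.05],[0,0,0],0.046],[[0.002,-0.002,-0.05],[0,0,0],0.046],[[0.002,-0.002,-0.05],[0,0,0],0.07]]'; python3 p.py 587 185 360 1.431
```

```text
time: 4.7
tool_pos: [534.6, -391.6, 393.1]
tcp_rot: [3.135, -0.012, -0.222]
contact_force: [1.1, -0.1, -0.3]
grip_width: 49.4
t=4.7 g=49 [ 535. -392.  393.] yaw -0.22 F [ 1.1 -0.1 -0.3] ->  [-0.0762, -0.5742, 0.0283] [0.015, -0.003, -1.653] rows 13.9
```

```bash
python3 -m pendant '[[[-0.076,-0.574,0.03],[0,0,-1.653],0.07],[[-0.076,-0.574,0.03],[0,0,-1.653],0.07],[[-0.076,-0.574,0.03],[0,0,-1.653],0.07],[[-0.076,-0.574,0.03],[0,0,-1.653],0.07],[[-0.076,-0.574,0.03],[0,0,-1.653],0.07],[[-0.076,-0.574,0.03],[0,0,-1.653],0.07],[[-0.076,-0.574,0.03],[0,0,-1.653],0.07],[[-0.076,-0.574,0.03],[0,0,-1.653],0.07],[[-0.076,-0.574,0.03],[0,0,-1.653],0.07],[[-0.076,-0.574,0.03],[0,0,-1.653],0.07]]'; python3 p.py 587 185 290 1.431
```

```text
time: 5.53
tool_pos: [571.4, 25.1, 363.8]
tcp_rot: [3.141, -0.0, 1.034]
contact_force: [0.4, 0.4, 1.1]
grip_width: 69.8
t=5.5 g=70 [571.  25. 364.] yaw 1.03 F [0.4 0.4 1.1] ->  [0.1454, -0.0684, 0.0738] [0.001, -0.0, -0.397] rows 4.2
```

```bash
python3 -m pendant '[[[0.145,-0.068,0.074],[0,0,-0.397],0.07],[[0.145,-0.068,0.074],[0,0,-0.397],0.07],[[0.145,-0.068,0.074],[0,0,-0.397],0.07],[[0.145,-0.068,0.074],[0,0,-0.397],0.07],[[0.145,-0.068,0.074],[0,0,-0.397],0.07],[[0.145,-0.068,0.074],[0,0,-0.397],0.07],[[0.145,-0.068,0.074],[0,0,-0.397],0.07]]'; python3 p.py 587 185 204 1.431; python3 - <<'E'
from h import *
im=snap('top','t2')['color'][:,:,::-1]
im2=snap('scene','s2')['color'][:,:,::-1]
a=cv2.resize(im[130:290,150:450],(800,427)); b=cv2.resize(im2[130:290,140:350],(400,305))
cv2.imwrite('pics/c2.png',np.hstack([cv2.resize(a,(450,240)),cv2.resize(b,(315,240))]))
E
```

```text
time: 6.12
tool_pos: [588.4, 182.3, 289.5]
tcp_rot: [3.141, 0.001, 1.426]
contact_force: [-0.3, -0.4, 0.8]
grip_width: 70.2
t=6.1 g=70 [588. 182. 290.] yaw 1.43 F [-0.3 -0.4  0.8] ->  [0.0026, -0.0018, 0.0855] [0.0, 0.001, -0.005] rows 2.1
```

View pics/c2.png

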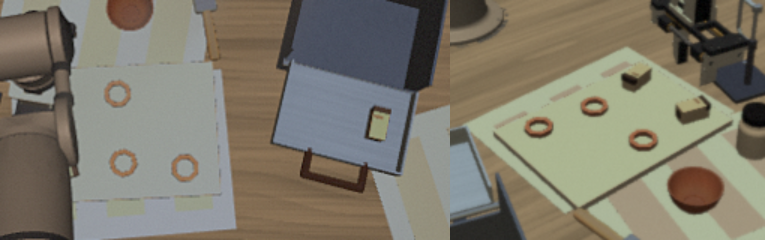

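The first prop lies in the tray, and the gripper is above the prop near the hook. I'll grip it.

```bash
python3 -m pendant '[[[0.002,-0.001,0.085],[0,0,-0.005],0.07],[[0.002,-0.001,0.085],[0,0,-0.005],0.07],[[0.002,-0.001,0.085],[0,0,-0.005],0.07],[[0.002,-0.001,0.085],[0,0,-0.005],0.07],[[0.002,-0.001,0.085],[0,0,-0.005],0.0],[[0.002,-0.001,0.085],[0,0,-0.005],0.0],[[0.002,-0.001,0.085],[0,0,-0.005],0.0],[[0.002,-0.001,0.085],[0,0,-0.005],0.0],[[0.002,-0.001,0.085],[0,0,-0.005],0.0],[[0.002,-0.001,0.085],[0,0,-0.005],0.0]]';python3 -m pendant '[[[0,0,0],[0,0,0],0.0],[[0,0,-0.17],[0,0,0],0.0],[[0,0,-0.17],[0,0,0],0.0],[[0,0,-0.17],[0,0,0],0.0],[[0,0,-0.17],[0,0,0],0.0],[[0,0,-0.17],[0,0,0],0.0],[[0,0,-0.17],[0,0,0],0.0]]'; python3 p.py 561 -268 370 1.349
```

```text
time: 7.05
tool_pos: [587.9, 184.4, 205.0]
tcp_rot: [3.14, -0.0, 1.43]
contact_force: [-0.5, -0.4, -0.2]
grip_width: 34.6
time: 7.63
tool_pos: [588.0, 184.5, 377.6]
tcp_rot: [3.135, -0.002, 1.43]
contact_force: [-0.7, -0.2, -1.5]
grip_width: 29.8
t=7.6 g=30 [588. 185. 378.] yaw 1.43 F [-0.7 -0.2 -1.5] ->  [-0.4519, 0.0367, 0.0069] [0.006, -0.002, 0.081] rows 10.9
```

```bash
python3 -m pendant '[[[-0.452,0.037,0.007],[0,0,0.081],0.0],[[-0.452,0.037,0.007],[0,0,0.081],0.0],[[-0.452,0.037,0.007],[0,0,0.081],0.0],[[-0.452,0.037,0.007],[0,0,0.081],0.0],[[-0.452,0.037,0.007],[0,0,0.081],0.0],[[-0.452,0.037,0.007],[0,0,0.081],0.0],[[-0.452,0.037,0.007],[0,0,0.081],0.0],[[-0.452,0.037,0.007],[0,0,0.081],0.0],[[-0.452,0.037,0.007],[0,0,0.081],0.0],[[-0.452,0.037,0.007],[0,0,0.081],0.0]]'; python3 -m pendant '[[[-0.035,0.003,0],[0,0,0],0.0],[[-0.035,0.003,0],[0,0,0],0.0],[[-0.035,0.003,0],[0,0,0],0.0]]';python3 p.py 561 -268 282 1.349
```

```text
time: 8.47
tool_pos: [562.2, -233.3, 365.3]
tcp_rot: [-3.138, -0.001, 1.349]
contact_force: [1.1, 0.2, 0.3]
grip_width: 29.8
time: 8.72
tool_pos: [557.4, -268.1, 365.0]
tcp_rot: [-3.137, -0.002, 1.345]
contact_force: [0.5, 0.5, -0.7]
grip_width: 30.1
t=8.7 g=30 [ 557. -268.  365.] yaw 1.35 F [ 0.5  0.5 -0.7] ->  [0.0008, 0.0038, 0.083] [-0.004, -0.002, -0.004] rows 2.0
```

```bash
python3 -m pendant '[[[0,0.004,0.082],[0,0,0],0.0],[[0,0.004,0.082],[0,0,0],0.0],[[0,0.004,0.082],[0,0,0],0.0],[[0,0.004,0.082],[0,0,0],0.0],[[0,0.004,0.082],[0,0,0],0.05],[[0,0.004,0.082],[0,0,0],0.05],[[0,0.004,0.082],[0,0,0],0.05],[[0,0.004,-0.02],[0,0,0],0.05],[[0,0.004,-0.02],[0,0,0],0.05],[[0,0.004,-0.02],[0,0,0],0.05]]'; python3 p.py 445.5 166 340 1.843
```

```text
time: 9.55
tool_pos: [562.5, -267.1, 394.5]
tcp_rot: [3.133, 0.003, 1.349]
contact_force: [0.8, -1.2, 0.8]
grip_width: 49.7
t=9.6 g=50 [ 562. -267.  394.] yaw 1.35 F [ 0.8 -1.2  0.8] ->  [0.3969, -0.2098, 0.0516] [0.007, 0.005, -0.494] rows 10.8
```

```bash
python3 -m pendant '[[[0.397,-0.21,0.05],[0,0,-0.494],0.07],[[0.397,-0.21,0.05],[0,0,-0.494],0.07],[[0.397,-0.21,0.05],[0,0,-0.494],0.07],[[0.397,-0.21,0.05],[0,0,-0.494],0.07],[[0.397,-0.21,0.05],[0,0,-0.494],0.07],[[0.397,-0.21,0.05],[0,0,-0.494],0.07],[[0.397,-0.21,0.05],[0,0,-0.494],0.07],[[0.397,-0.21,0.05],[0,0,-0.494],0.07],[[0.397,-0.21,0.05],[0,0,-0.494],0.07],[[0.397,-0.21,0.05],[0,0,-0.494],0.07]]';  python3 -m pendant '[[[0.016,-0.01,0.03],[0,0,0],0.07],[[0.016,-0.01,0.03],[0,0,0],0.07],[[0.016,-0.01,0.03],[0,0,0],0.07]]'; python3 p.py 445.5 166 201 1.843; python3 - <<'E'
from h import *
im2=snap('scene','s3')['color'][:,:,::-1]
cv2.imwrite('pics/c3.png',cv2.resize(im2[130:290,50:350],(750,400)))
E
```

```text
time: 10.38
tool_pos: [452.9, 134.3, 342.9]
tcp_rot: [3.139, 0.0, 1.843]
contact_force: [0.4, 0.2, 0.5]
grip_width: 70.1
time: 10.63
tool_pos: [439.2, 146.0, 311.9]
tcp_rot: [-3.141, 0.0, 1.845]
contact_force: [1.1, -0.3, -0.2]
grip_width: 69.6
t=10.6 g=70 [439. 146. 312.] yaw 1.85 F [ 1.1 -0.3 -0.2] ->  [0.0176, 0.0116, 0.1109] [-0.001, 0.0, 0.002] rows 2.7
```

View pics/c3.png

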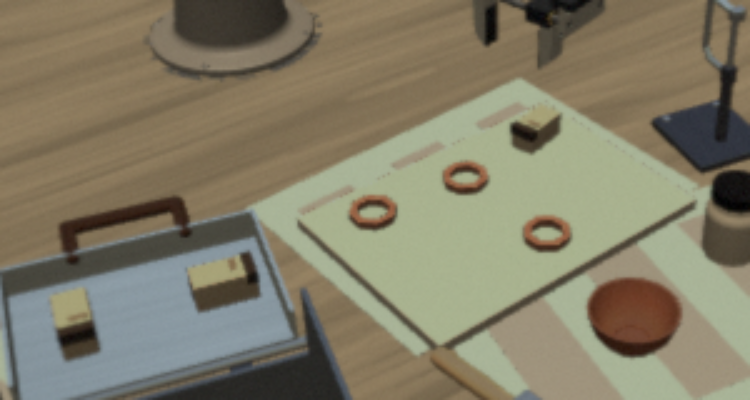

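Two props are in the tray, the third is undisturbed, and the rings haven't moved. I'll take the third prop.

```bash
python3 -m pendant '[[[0.018,0.012,0.04],[0,0,0],0.07],[[0.018,0.012,0.11],[0,0,0],0.07],[[0.018,0.012,0.11],[0,0,0],0.07],[[0.018,0.012,0.11],[0,0,0],0.07],[[0.018,0.012,0.11],[0,0,0],0.07],[[0.018,0.012,0.11],[0,0,0],0.0],[[0.018,0.012,0.11],[0,0,0],0.0],[[0.018,0.012,0.11],[0,0,0],0.0],[[0.018,0.012,0.11],[0,0,0],0.0],[[0.018,0.012,0.11],[0,0,0],0.0]]';python3 -m pendant '[[[0,0,0],[0,0,0],0.0],[[0,0,0],[0,0,0],0.0],[[0,0,-0.16],[0,0,0],0.0],[[0,0,-0.16],[0,0,0],0.0],[[0,0,-0.16],[0,0,0],0.0],[[0,0,-0.16],[0,0,0],0.0],[[0,0,-0.16],[0,0,0],0.0],[[0,0,-0.16],[0,0,0],0.0]]'; python3 p.py 548 -329 365 1.349
```

```text
time: 11.52
tool_pos: [447.0, 165.8, 202.8]
tcp_rot: [3.139, 0.0, 1.843]
contact_force: [-0.1, 0.3, 0.1]
grip_width: 40.9
time: 12.18
tool_pos: [446.8, 165.9, 363.4]
tcp_rot: [3.137, 0.0, 1.843]
contact_force: [-0.4, -0.1, -1.4]
grip_width: 29.7
t=12.2 g=30 [447. 166. 363.] yaw 1.84 F [-0.4 -0.1 -1.4] ->  [-0.5039, -0.0356, -0.0016] [0.004, -0.001, 0.494] rows 12.1
```

```bash
python3 -m pendant '[[[-0.504,-0.036,-0.01],[0,0,0.494],0.0],[[-0.504,-0.036,-0.01],[0,0,0.494],0.0],[[-0.504,-0.036,-0.01],[0,0,0.494],0.0],[[-0.504,-0.036,-0.01],[0,0,0.494],0.0],[[-0.504,-0.036,-0.01],[0,0,0.494],0.0],[[-0.504,-0.036,-0.01],[0,0,0.494],0.0],[[-0.504,-0.036,-0.01],[0,0,0.494],0.0],[[-0.504,-0.036,-0.01],[0,0,0.494],0.0],[[-0.504,-0.036,-0.01],[0,0,0.494],0.0],[[-0.504,-0.036,-0.01],[0,0,0.494],0.0]]'; python3 -m pendant '[[[0,0,0],[0,0,0],0.0],[[0,0,0],[0,0,0],0.0]]';python3 p.py 547.5 -329 340 1.349
```

```text
time: 13.02
tool_pos: [529.4, -244.4, 367.4]
tcp_rot: [-3.137, -0.001, 1.349]
contact_force: [1.8, 0.7, -0.8]
grip_width: 29.7
time: 13.18
tool_pos: [529.3, -244.4, 366.9]
tcp_rot: [-3.137, -0.002, 1.345]
contact_force: [-0.7, -0.2, -1.7]
grip_width: 29.6
t=13.2 g=30 [ 529. -244.  367.] yaw 1.35 F [-0.7 -0.2 -1.7] ->  [-0.0785, 0.0367, 0.0267] [-0.004, -0.002, -0.004] rows 2.2
```

```bash
python3 -m pendant '[[[-0.078,0.037,0],[0,0,0],0.0],[[-0.078,0.037,0],[0,0,0],0.0],[[-0.078,0.037,0.02],[0,0,0],0.0],[[-0.078,0.037,0.02],[0,0,0],0.0]]';python3 p.py 547.5 -329 279 1.349
```

```text
time: 13.52
tool_pos: [548.1, -326.9, 344.8]
tcp_rot: [-3.134, -0.003, 1.348]
contact_force: [-0.4, 0.7, -1.6]
grip_width: 29.9
t=13.5 g=30 [ 548. -327.  345.] yaw 1.35 F [-0.4  0.7 -1.6] ->  [-0.0024, 0.0004, 0.0658] [-0.007, -0.003, -0.001] rows 1.6
```

```bash
python3 -m pendant '[[[-0.002,0,0.065],[0,0,0],0.0],[[-0.002,0,0.065],[0,0,0],0.0],[[-0.002,0,0.065],[0,0,0],0.0],[[-0.002,0,0.065],[0,0,0],0.0],[[-0.002,0,0.065],[0,0,0],0.05],[[-0.002,0,0.065],[0,0,0],0.05],[[-0.002,0,0.065],[0,0,0],0.05],[[-0.002,0,-0.03],[0,0,0],0.05],[[-0.002,0,-0.03],[0,0,0],0.03],[[-0.002,0,-0.03],[0,0,0],0.03]]'; python3 p.py 431 -308 360 1.349
python3 -m pendant '[[[0.25,0.1,-0.03],[0,0,0],0.03],[[0.25,0.1,-0.03],[0,0,0],0.03],[[0.25,0.1,-0.03],[0,0,0],0.03],[[0.25,0.1,-0.03],[0,0,0],0.03],[[0.25,0.1,-0.03],[0,0,0],0.03],[[0.25,0.1,-0.03],[0,0,0],0.03],[[0.25,0.1,-0.03],[0,0,0],0.03],[[0.25,0.1,-0.03],[0,0,0],0.03]]'
python3 - <<'E'
from h import *
im=snap('top','t4')['color'][:,:,::-1]
im2=snap('scene','s4')['color'][:,:,::-1]
cv2.imwrite('pics/c4.png',cv2.resize(im[130:270,315:455],(600,600),interpolation=cv2.INTER_CUBIC))
cv2.imwrite('pics/c4s.png',cv2.resize(im2[190:310,35:205],(800,565),interpolation=cv2.INTER_CUBIC))
E
```

```text
time: 14.35
tool_pos: [548.8, -328.8, 388.3]
tcp_rot: [3.131, 0.005, 1.349]
contact_force: [0.5, -0.2, 0.9]
grip_width: 40.9
t=14.3 g=41 [ 549. -329.  388.] yaw 1.35 F [ 0.5 -0.2  0.9] ->  [-0.0055, -0.1198, 0.027] [0.011, 0.005, -0.0] rows 2.9
time: 15.02
tool_pos: [702.5, -101.6, 411.7]
tcp_rot: [3.138, -0.002, 1.355]
contact_force: [-0.2, -0.6, 0.2]
grip_width: 29.7
```

View pics/c4.png

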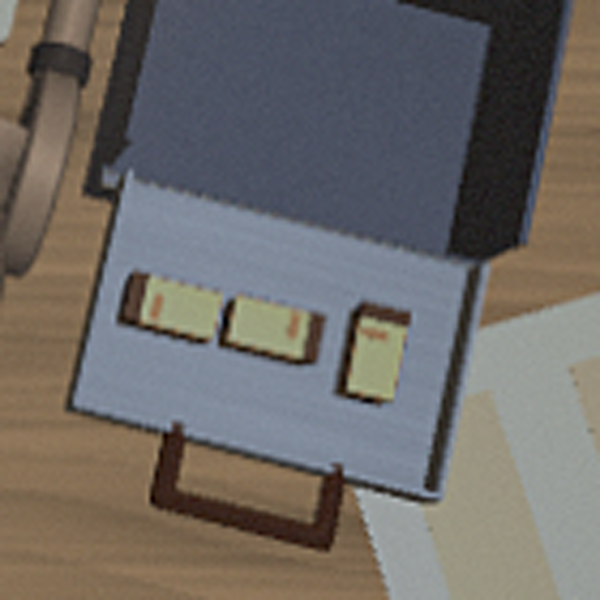

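View pics/c4s.png

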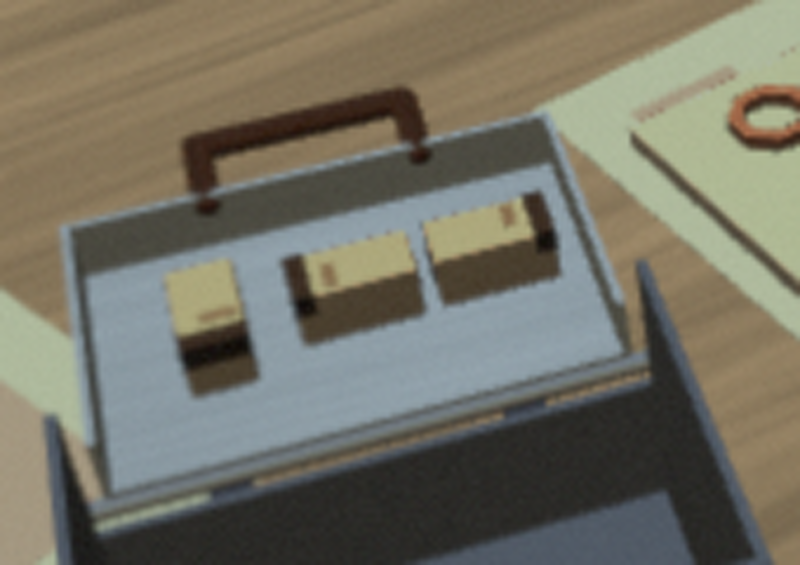

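All three props lie in the tray. The handle bar's middle is at (242,518) in the top crop and (302,120) in the scene crop. I'll compute its position and go to it.

```bash
python3 - <<'E'
from h import *
c=load('t4');s=load('s4')
e=lambda p:(np.array(p,float)+.5)*140/600-.5+[315,130]
es=lambda p:(np.array(p,float)+.5)*170/800-.5+[35,190]
q=px(c,e([(158,497),(325,537),(242,518)]),115);d=q[0]-q[1];print(q.round(1),np.arctan2(d[1],d[0]),np.linalg.norm(d))
print(px(s,es([(302,120),(200,148),(402,98)]),115).round(1))
E
python3 p.py 431 -308 400 1.349
```

```text
[[ 445.6 -254.5  115. ]
 [ 423.4 -355.4  115. ]
 [ 433.9 -305.2  115. ]] 1.353792214191006 103.26332739344379
[[ 434.1 -306.4  115. ]
 [ 426.  -354.9  115. ]
 [ 446.5 -259.1  115. ]]
t=15.1 g=30 [ 701. -106.  411.] yaw 1.35 F [0.7 0.3 0.2] ->  [-0.2563, -0.2193, 0.0107] [0.001, 0.001, 0.002] rows 8.1
```

```bash
python3 -m pendant '[[[-0.254,-0.217,0.01],[0,0,0],0.03],[[-0.254,-0.217,0.01],[0,0,0],0.03],[[-0.254,-0.217,0.01],[0,0,0],0.03],[[-0.254,-0.217,0.01],[0,0,0],0.03],[[-0.254,-0.217,0.01],[0,0,0],0.03],[[-0.254,-0.217,0.01],[0,0,0],0.03],[[-0.254,-0.217,0.01],[0,0,0],0.03],[[-0.254,-0.217,0.01],[0,0,0],0.03],[[-0.254,-0.217,0.01],[0,0,0],0.03],[[-0.254,-0.217,0.01],[0,0,0],0.03]]';python3 p.py 434 -306 320 1.349
```

```text
time: 15.95
tool_pos: [430.4, -308.9, 400.8]
tcp_rot: [3.141, 0.001, 1.342]
contact_force: [0.7, -0.0, 0.1]
grip_width: 30.1
t=15.9 g=30 [ 430. -309.  401.] yaw 1.34 F [ 0.7 -0.   0.1] ->  [0.0037, 0.0028, 0.0808] [0.001, 0.001, -0.007] rows 1.9
```

```bash
python3 -m pendant '[[[0.003,0.003,0.04],[0,0,-0.007],0.03],[[0.003,0.003,0.08],[0,0,-0.007],0.03],[[0.003,0.003,0.08],[0,0,-0.007],0.03],[[0.003,0.003,0.1],[0,0,-0.007],0.03],[[0.003,0.003,0.118],[0,0,-0.007],0.03],[[0.003,0.003,0.118],[0,0,-0.007],0.03],[[0.003,0.003,0.118],[0,0,-0.007],0.0],[[0.003,0.003,0.118],[0,0,-0.007],0.0],[[0.003,0.003,0.118],[0,0,-0.007],0.0],[[0.003,0.003,0.118],[0,0,-0.007],0.0]]'; python3 - <<'E'
from h import *
o=get_obs(); print(o['tool_pos'],o['grip_width'],o['contact_force'],o['tcp_rot'])
# arc: tool y axis ~ hopper +x ; tool z down
for t in (0.12,.24,.36,.48,.6,.72,.84,.96,1.06,1.17,1.2):
    c,s=np.cos(t),np.sin(t); x=-190*c+30*s+190; z=190*s+30*c-30; print(t,round(x/1000,3),round(-z/1000,3))
E
```

```text
time: 16.78
tool_pos: [435.6, -304.3, 283.6]
tcp_rot: [-3.138, 0.001, 1.357]
contact_force: [-10.8, 1.0, 6.1]
grip_width: 12.7
[ 435.55412227 -304.32390713  283.64953582] 12.741335430863153 [-10.83629839   1.00473266   6.11429237] [-3.13761882e+00  6.17192227e-04  1.35656458e+00]
0.12 0.005 -0.023
0.24 0.013 -0.044
0.36 0.023 -0.065
0.48 0.035 -0.084
0.6 0.05 -0.102
0.72 0.067 -0.118
0.84 0.086 -0.132
0.96 0.106 -0.143
1.06 0.123 -0.15
1.17 0.143 -0.157
1.2 0.149 -0.158
```

```bash
python3 -m pendant '[[[0,0.002,-0.011],[0,0,0],0.0],[[0,0.005,-0.023],[0,0,0],0.0],[[0,0.009,-0.034],[0,0,0],0.0],[[0,0.013,-0.044],[0,0,0],0.0],[[0,0.018,-0.055],[0,0,0],0.0],[[0,0.023,-0.065],[0,0,0],0.0],[[0,0.029,-0.075],[0,0,0],0.0],[[0,0.035,-0.084],[0,0,0],0.0],[[0,0.042,-0.093],[0,0,0],0.0],[[0,0.05,-0.102],[0,0,0],0.0]]'; python3 -m pendant '[[[0,0.008,-0.008],[0,0,0],0.0],[[0,0.017,-0.016],[0,0,0],0.0],[[0,0.026,-0.023],[0,0,0],0.0],[[0,0.036,-0.03],[0,0,0],0.0],[[0,0.046,-0.036],[0,0,0],0.0],[[0,0.056,-0.041],[0,0,0],0.0],[[0,0.065,-0.045],[0,0,0],0.0],[[0,0.073,-0.048],[0,0,0],0.0],[[0,0.083,-0.052],[0,0,0],0.0],[[0,0.093,-0.055],[0,0,0],0.0]]';python3 -m pendant '[[[0,0,0],[0,0,0],0.0],[[0,0,0],[0,0,0],0.0],[[0,0,0],[0,0,0],0.0],[[0,0,0],[0,0,0],0.0],[[0,0,0],[0,0,0],0.0],[[0,0,0],[0,0,0],0.0]]'; python3 - <<'E'
from h import *
im=snap('top','t5')['color'][:,:,::-1]
im2=snap('scene','s5')['color'][:,:,::-1]
cv2.imwrite('pics/c5.png',np.hstack([cv2.resize(im[70:270,315:512],(390,400)),cv2.resize(im2[170:384,20:230],(400,400))]))
E
```

```text
time: 17.62
tool_pos: [482.7, -315.3, 386.6]
tcp_rot: [-3.133, 0.002, 1.355]
contact_force: [-19.4, 0.3, 12.1]
grip_width: 12.8
time: 18.45
tool_pos: [575.5, -336.5, 442.5]
tcp_rot: [3.139, 0.006, 1.354]
contact_force: [-3.4, -8.2, -1.3]
grip_width: 12.9
time: 18.95
tool_pos: [575.3, -336.5, 442.3]
tcp_rot: [3.138, 0.006, 1.354]
contact_force: [-3.9, -7.8, 4.1]
grip_width: 13.1
```

View pics/c5.png

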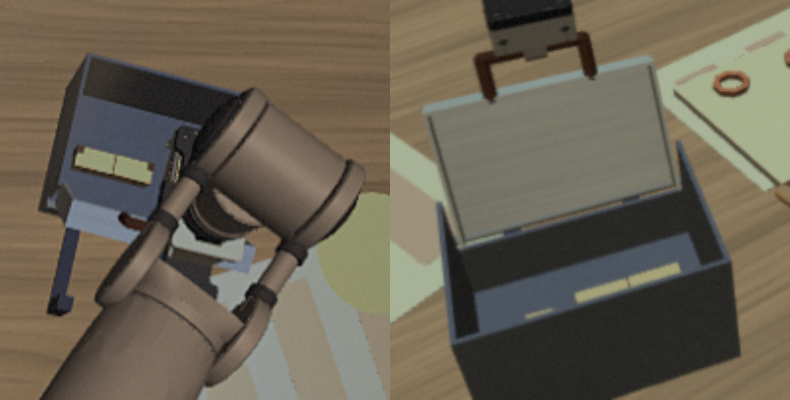

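The tray is up and empty, and all three props are on the hopper floor: two at about (630,283) in the right half, the third at (538,314). I'll lower the tray along the same arc.

```bash
python3 -m pendant '[[[0,-0.01,0.003],[0,0,0],0.0],[[0,-0.02,0.007],[0,0,0],0.0],[[0,-0.028,0.01],[0,0,0],0.0],[[0,-0.037,0.014],[0,0,0],0.0],[[0,-0.047,0.019],[0,0,0],0.0],[[0,-0.057,0.025],[0,0,0],0.0],[[0,-0.067,0.032],[0,0,0],0.0],[[0,-0.076,0.039],[0,0,0],0.0],[[0,-0.085,0.047],[0,0,0],0.0],[[0,-0.093,0.055],[0,0,0],0.0]]'; python3 -m pendant '[[[0,-0.008,0.009],[0,0,0],0.0],[[0,-0.015,0.018],[0,0,0],0.0],[[0,-0.021,0.027],[0,0,0],0.0],[[0,-0.027,0.037],[0,0,0],0.0],[[0,-0.032,0.047],[0,0,0],0.0],[[0,-0.037,0.058],[0,0,0],0.0],[[0,-0.041,0.068],[0,0,0],0.0],[[0,-0.045,0.079],[0,0,0],0.0],[[0,-0.048,0.091],[0,0,0],0.0],[[0,-0.05,0.102],[0,0,0],0.0]]'; python3 -m pendant '[[[0,0,0],[0,0,0],0.0],[[0,0,0],[0,0,0],0.0],[[0,0,0],[0,0,0],0.03],[[0,0,0],[0,0,0],0.03],[[0,0,0],[0,0,0],0.03],[[0,0,-0.1],[0,0,0],0.03],[[0,0,-0.1],[0,0,0],0.03],[[0,0,-0.1],[0,0,0],0.03],[[0,0,-0.1],[0,0,0],0.03],[[0,0,-0.1],[0,0,0],0.08]]'; python3 p.py 459 -58 340 1.349
```

```text
time: 19.88
tool_pos: [485.1, -315.4, 386.2]
tcp_rot: [3.138, 0.003, 1.355]
contact_force: [-1.2, -1.5, 0.9]
grip_width: 13.0
time: 20.72
tool_pos: [435.9, -304.1, 282.8]
tcp_rot: [-3.14, -0.0, 1.356]
contact_force: [-4.9, 1.4, 1.1]
grip_width: 13.1
time: 21.55
tool_pos: [437.1, -304.5, 383.7]
tcp_rot: [3.138, 0.002, 1.356]
contact_force: [0.0, 0.4, -0.3]
grip_width: 33.1
t=21.6 g=33 [ 437. -304.  384.] yaw 1.36 F [ 0.   0.4 -0.3] ->  [0.2456, -0.0313, 0.043] [0.004, 0.002, 0.007] rows 6.0
```

```bash
python3 - <<'E'
from h import *
c=snap('top','t6'); im=c['color'][:,:,::-1]
hsv=cv2.cvtColor(im,cv2.COLOR_BGR2HSV)
m=((hsv[...,0]<14)&(hsv[...,1]>90)&(hsv[...,2]>90)).astype(np.uint8); m[:150]=0;m[300:]=0;m[:,:140]=0;m[:,310:]=0
m=cv2.morphologyEx(m,cv2.MORPH_CLOSE,np.ones((3,3)))
n,l,st,ce=cv2.connectedComponentsWithStats(m)
f=im.astype(float); sat=f[...,2]-f[...,0]
for i in range(1,n):
  if st[i,4]<40: continue
  w=np.clip(sat,0,None); y0,x0=int(ce[i][1]),int(ce[i][0])
  yy,xx=np.mgrid[y0-13:y0+14,x0-13:x0+14]; W=w[y0-13:y0+14,x0-13:x0+14]; bg=np.median(W); W=np.clip(W-bg-8,0,None)
  cx,cy=(W*xx).sum()/W.sum(),(W*yy).sum()/W.sum()
  p=px(c,[(cx,cy)],23)[0]; P=px(c,np.c_[xx.ravel(),yy.ravel()],23)-p
  th=np.arctan2(P[:,1],P[:,0]); r=np.hypot(P[:,0],P[:,1]); q=(W.ravel()*(r>20)*np.exp(8j*th)).sum()/(W.ravel()*(r>20)).sum()
  # corners have max at angle phi -> flats at phi+22.5deg
  print(st[i,:5],p.round(1),'flat yaw',round(np.degrees(np.angle(q)/8)+22.5,1),'str',abs(q).round(2))
# hsv stats of tray region level check
cv2.imwrite('pics/c6.png',np.hstack([cv2.resize(im[150:290,150:310],(457,400),interpolation=cv2.INTER_CUBIC),cv2.resize(im[90:280,310:470],(337,400))]))
E
```

```text
[220 184  17  17  77] [593.1  70.8  23. ] flat yaw 10.0 str 0.09
[224 230  17  18  95] [464.9  56.3  23. ] flat yaw 18.0 str 0.06
```

View pics/c6.png

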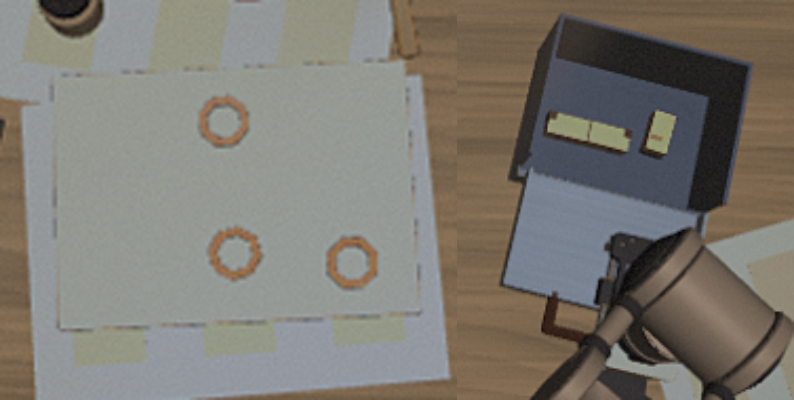

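Tray level, all three props in the hopper, rings where they were. Now the nearest ring.

```bash
python3 p.py 459.5 -58.5 260 2.356
```

```text
t=21.6 g=37 [ 437. -304.  382.] yaw 1.36 F [-0.7 -0.1 -0.1] ->  [0.245, -0.0304, 0.122] [0.001, 0.001, -1.0] rows 8.0
```

```bash
python3 -m pendant '[[[0.245,-0.03,0.03],[0,0,-1],0.075],[[0.245,-0.03,0.03],[0,0,-1],0.075],[[0.245,-0.03,0.03],[0,0,-1],0.075],[[0.245,-0.03,0.03],[0,0,-1],0.075],[[0.245,-0.03,0.03],[0,0,-1],0.075],[[0.245,-0.03,0.03],[0,0,-1],0.075],[[0.245,-0.03,0.12],[0,0,-1],0.075],[[0.245,-0.03,0.12],[0,0,-1],0.075],[[0.245,-0.03,0.12],[0,0,-1],0.075],[[0.245,-0.03,0.12],[0,0,-1],0.075]]'; python3 -m pendant '[[[0,0,0],[0,0,0],0.075],[[0,0,0],[0,0,0],0.075]]'; python3 p.py 459.5 -58.5 196 2.356
```

```text
time: 22.43
tool_pos: [458.7, -58.3, 259.2]
tcp_rot: [-3.138, -0.007, 2.352]
contact_force: [0.3, -0.2, 0.4]
grip_width: 74.7
time: 22.6
tool_pos: [460.5, -59.4, 263.5]
tcp_rot: [3.14, 0.002, 2.352]
contact_force: [0.1, -0.2, 0.4]
grip_width: 74.9
t=22.6 g=75 [461. -59. 263.] yaw 2.35 F [ 0.1 -0.2  0.4] ->  [0.0015, -0.0001, 0.0675] [0.001, 0.002, -0.004] rows 1.6
```

```bash
python3 -m pendant '[[[0.001,0,0.04],[0,0,0],0.075],[[0.001,0,0.064],[0,0,0],0.075],[[0.001,0,0.067],[0,0,0],0.075],[[0.001,0,0.067],[0,0,0],0.075],[[0.001,0,0.067],[0,0,0],0.02],[[0.001,0,0.067],[0,0,0],0.02],[[0.001,0,0.067],[0,0,0],0.02],[[0.001,0,0.067],[0,0,0],0.02],[[0.001,0,0.067],[0,0,0],0.02],[[0.001,0,0.067],[0,0,0],0.02]]'; python3 p.py 459.5 -58.5 340 2.356
```

```text
time: 23.43
tool_pos: [459.4, -58.1, 195.8]
tcp_rot: [3.141, 0.002, 2.356]
contact_force: [-0.5, 0.3, 6.5]
grip_width: 47.3
t=23.4 g=47 [459. -58. 196.] yaw 2.36 F [-0.5  0.3  6.5] ->  [-0.0006, -0.0001, -0.1442] [0.001, 0.002, -0.0] rows 3.5
```

```bash
python3 -m pendant '[[[0,0,0],[0,0,0],0.02],[[0,0,-0.2],[0,0,0],0.02],[[0,0,-0.2],[0,0,0],0.02],[[0,0,-0.2],[0,0,0],0.02],[[0,0,-0.2],[0,0,0],0.02],[[0,0,-0.2],[0,0,0],0.02],[[0,0,-0.2],[0,0,0],0.02],[[0,0,-0.2],[0,0,0],0.02]]'; python3 p.py 511 351.7 396 2.987
```

```text
time: 24.1
tool_pos: [459.1, -58.0, 396.8]
tcp_rot: [3.139, 0.004, 2.356]
contact_force: [0.4, -0.2, -0.5]
grip_width: 47.7
t=24.1 g=48 [459. -58. 397.] yaw 2.36 F [ 0.4 -0.2 -0.5] ->  [0.2531, 0.3263, 0.0004] [0.001, 0.005, -0.631] rows 9.9
```

```bash
python3 -m pendant '[[[0.253,0.326,0],[0,0,-0.631],0.02],[[0.253,0.326,0],[0,0,-0.631],0.02],[[0.253,0.326,0],[0,0,-0.631],0.02],[[0.253,0.326,0],[0,0,-0.631],0.02],[[0.253,0.326,0],[0,0,-0.631],0.02],[[0.253,0.326,0],[0,0,-0.631],0.02],[[0.253,0.326,0],[0,0,-0.631],0.02],[[0.253,0.326,0],[0,0,-0.631],0.02],[[0.253,0.326,0],[0,0,-0.631],0.02],[[0.253,0.326,0],[0,0,-0.631],0.02]]'; python3 -m pendant '[[[0,0,0],[0,0,0],0.02],[[0,0,0],[0,0,0],0.02],[[0,0,0],[0,0,0],0.02]]'; python3 p.py 511 351.7 396 2.987
python3 - <<'E'
from h import *
for n,box,sz in(('top',(150,250,90,220),0),('scene',(80,205,290,400),0)):
    c=snap(n,n+'7'); a=c['color'][box[0]:box[1],box[2]:box[3],::-1]; cv2.imwrite(f'pics/{n}7z.png',a)
a=cv2.imread('pics/top7z.png');b=cv2.imread('pics/scene7z.png')
cv2.imwrite('pics/c7.png',cv2.resize(b,None,fx=4.8,fy=4.8,interpolation=cv2.INTER_CUBIC))
c=load('scene7'); o=get_obs(); t=o['tool_pos']; 
for d in(0,): print('ring c',(proj(c,[[t[0],t[1],t[2]-176],[519.8,350.3,188],[519.8+47.4,350.3-7.4,182]])-[290,80])*4.8)
E
```

```text
time: 24.93
tool_pos: [510.3, 353.9, 392.3]
tcp_rot: [-3.139, -0.003, 2.987]
contact_force: [1.2, -0.0, -0.8]
grip_width: 47.6
time: 25.18
tool_pos: [510.6, 351.1, 392.8]
tcp_rot: [-3.139, -0.003, 2.987]
contact_force: [0.0, 0.2, -1.5]
grip_width: 47.5
t=25.2 g=47 [511. 351. 393.] yaw 2.99 F [ 0.   0.2 -1.5] ->  [-0.0003, 0.0006, -0.0032] [-0.003, -0.003, 0.0] rows 0.1
ring c [[207.82277094 153.56298856]
 [213.54302364 206.68592538]
 [261.32310079 252.4646756 ]]
```

View pics/c7.png

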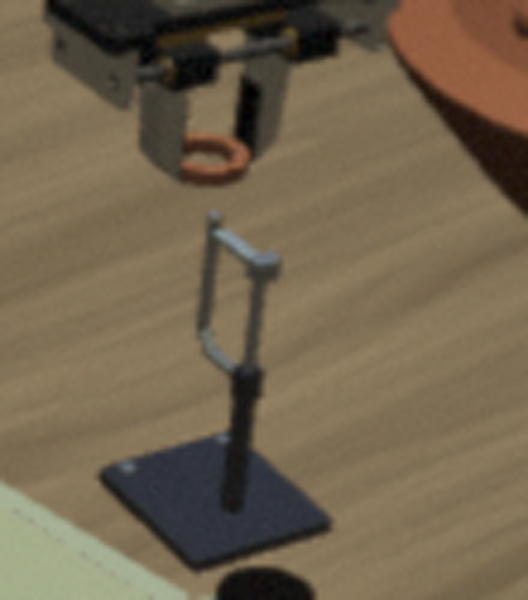

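The ring is held level right above the nose: ring near (212,159), nose tip at (214,213). I'll lower it over the tip and check the force.

```bash
python3 -m pendant '[[[0,0,0.015],[0.003,0.003,0],0.02],[[0,0,0.025],[0.003,0.003,0],0.02],[[0,0,0.03],[0.003,0.003,0],0.02],[[0,0,0.033],[0.003,0.003,0],0.02],[[0,0,0.033],[0.003,0.003,0],0.02]]'; python3 p.py 511 351.7 312 2.987
```

```text
time: 25.7
tool_pos: [510.9, 350.8, 361.3]
tcp_rot: [-3.138, -0.004, 2.986]
contact_force: [-0.3, 0.1, -0.4]
grip_width: 47.1
t=25.7 g=47 [511. 351. 361.] yaw 2.99 F [-0.3  0.1 -0.4] ->  [-0.0001, 0.0011, 0.0493] [-0.004, -0.004, -0.001] rows 1.2
```

```bash
python3 -m pendant '[[[0,0,0.008],[0,0,0],0.02],[[0,0,0.015],[0,0,0],0.02],[[0,0,0.022],[0,0,0],0.02],[[0,0,0.029],[0,0,0],0.02],[[0,0,0.029],[0,0,0],0.02]]';python3 -m pendant '[[[0,0,0.008],[0,0,0],0.02],[[0,0,0.015],[0,0,0],0.02],[[0,0,0.022],[0,0,0],0.02],[[0,0,0.023],[0,0,0],0.02],[[0,0,0.023],[0,0,0],0.02],[[0,0,0.023],[0,0,0],0.02]]'; python3 - <<'E'
from h import *
c=snap('scene','s8');a=c['color'][80:205,290:400,::-1]
cv2.imwrite('pics/c8.png',cv2.resize(a,None,fx=4.8,fy=4.8,interpolation=cv2.INTER_CUBIC))
E
```

```text
time: 26.12
tool_pos: [510.1, 351.2, 330.8]
tcp_rot: [-3.136, -0.006, 2.987]
contact_force: [-0.9, 0.5, -1.3]
grip_width: 47.5
time: 26.62
tool_pos: [510.8, 351.3, 309.9]
tcp_rot: [-3.139, -0.003, 2.987]
contact_force: [0.3, -0.6, -0.8]
grip_width: 47.7
```

View pics/c8.png

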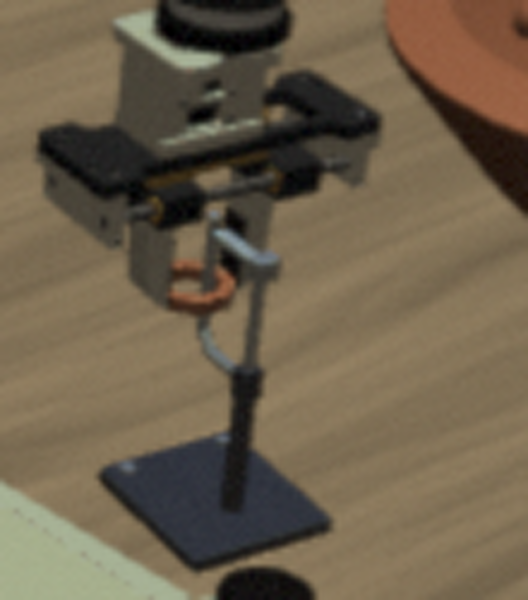

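The ring encircles the nose below the gate, and the gate is shut above it. I'll release.

```bash
python3 -m pendant '[[[0,0,0],[0,0,0],0.075],[[0,0,0],[0,0,0],0.075],[[0,0,0],[0,0,0],0.075],[[0,0,0],[0,0,0],0.075],[[0,0,-0.04],[0,0,0],0.075],[[0,0,-0.1],[0,0,0],0.075],[[0,0,-0.1],[0,0,0],0.075],[[0,0,-0.1],[0,0,0],0.075],[[0,0,-0.1],[0,0,0],0.075]]'; python3 p.py 465 56.3 300 2.67; python3 - <<'E'
from h import *
c=snap('scene','s9')
im=c['color'][:,:,::-1];hsv=cv2.cvtColor(im,cv2.COLOR_BGR2HSV)
m=((hsv[...,0]<14)&(hsv[...,1]>90)&(hsv[...,2]>70)).astype(np.uint8); m[:100]=0;m[250:]=0;m[:,:170]=0;m[:,350:]=0
n,l,st,ce=cv2.connectedComponentsWithStats(cv2.morphologyEx(m,cv2.MORPH_CLOSE,np.ones((3,3))))
for i in range(1,n):
  if st[i,4]>25: print(st[i],ce[i].round(1))
print('exp',proj(c,[[464.9,56.3,20],[593,70.8,20],[543,347,95]]).round(1))
E
```

```text
time: 27.42
tool_pos: [510.9, 351.5, 411.2]
tcp_rot: [-3.14, -0.001, 2.987]
contact_force: [0.4, -0.7, -0.4]
grip_width: 74.9
t=27.4 g=75 [511. 352. 411.] yaw 2.99 F [ 0.4 -0.7 -0.4] ->  [-0.0002, -0.2986, 0.1116] [-0.001, -0.0, 0.317] rows 7.6
[328 152  13   6  33] [334.3 153.5]
[228 195  17  11  88] [235.6 200.2]
[260 217  18  12  98] [268.2 222.2]
[286 241  35   9 232] [302.6 245.7]
exp [[236.2 199.6]
 [268.7 221.7]
 [336.1 155.8]]
```

Ring 1 hangs in the U: blob at (334,153), expected (336,156). The other two haven't moved. Next ring.

```bash
python3 -m pendant '[[[0,-0.299,0],[0,0,0.317],0.075],[[0,-0.299,0],[0,0,0.317],0.075],[[0,-0.299,0],[0,0,0.317],0.075],[[0,-0.299,0.04],[0,0,0.317],0.075],[[0,-0.299,0.08],[0,0,0.317],0.075],[[0,-0.299,0.11],[0,0,0.317],0.075],[[0,-0.299,0.15],[0,0,0.317],0.075],[[0,-0.299,0.15],[0,0,0.317],0.075],[[0,-0.299,0.15],[0,0,0.317],0.075],[[0,-0.299,0.15],[0,0,0.317],0.075]]'; python3 -m pendant '[[[0,0,0],[0,0,0],0.075],[[0,0,0],[0,0,0],0.075]]'; python3 p.py 465 56.3 197 2.67
```

```text
time: 28.3
tool_pos: [461.5, 53.4, 255.2]
tcp_rot: [-3.132, -0.013, 2.667]
contact_force: [-1.9, 0.5, -0.4]
grip_width: 74.6
time: 28.47
tool_pos: [464.7, 56.2, 261.1]
tcp_rot: [-3.138, -0.002, 2.67]
contact_force: [0.1, 0.4, 0.0]
grip_width: 74.8
t=28.5 g=75 [465.  56. 261.] yaw 2.67 F [0.1 0.4 0. ] ->  [-0.0003, 0.0005, 0.0641] [-0.004, -0.002, -0.0] rows 1.5
```

```bash
python3 -m pendant '[[[0,0,0.04],[0,0,0],0.075],[[0,0,0.062],[0,0,0],0.075],[[0,0,0.064],[0,0,0],0.075],[[0,0,0.064],[0,0,0],0.075],[[0,0,0.064],[0,0,0],0.02],[[0,0,0.064],[0,0,0],0.02],[[0,0,0.064],[0,0,0],0.02],[[0,0,0.064],[0,0,0],0.02],[[0,0,0.064],[0,0,0],0.02],[[0,0,0.064],[0,0,0],0.02]]'; python3 p.py 465 56.3 340 2.67; python3 -m pendant '[[[0,0,0],[0,0,0],0.02],[[0,0,-0.2],[0,0,0],0.02],[[0,0,-0.2],[0,0,0],0.02],[[0,0,-0.2],[0,0,0],0.02],[[0,0,-0.2],[0,0,0],0.02],[[0,0,-0.2],[0,0,0],0.02],[[0,0,-0.2],[0,0,0],0.02],[[0,0,-0.2],[0,0,0],0.02]]'; python3 p.py 510.8 351.3 396 2.987
```

```text
time: 29.3
tool_pos: [464.5, 55.6, 197.6]
tcp_rot: [-3.139, -0.0, 2.67]
contact_force: [-0.6, -0.3, 6.1]
grip_width: 47.3
t=29.3 g=47 [464.  56. 198.] yaw 2.67 F [-0.6 -0.3  6.1] ->  [-0.0001, 0.0004, -0.1424] [-0.003, -0.0, -0.0] rows 3.4
time: 29.97
tool_pos: [464.9, 56.0, 398.6]
tcp_rot: [-3.14, 0.002, 2.67]
contact_force: [-0.6, -0.8, -1.5]
grip_width: 47.0
t=30.0 g=47 [465.  56. 399.] yaw 2.67 F [-0.6 -0.8 -1.5] ->  [0.0933, 0.2839, 0.0018] [-0.002, 0.002, -0.317] rows 7.2
```

```bash
python3 -m pendant '[[[0.093,0.284,0],[0,0,-0.317],0.02],[[0.093,0.284,0],[0,0,-0.317],0.02],[[0.093,0.284,0],[0,0,-0.317],0.02],[[0.093,0.284,0],[0,0,-0.317],0.02],[[0.093,0.284,0],[0,0,-0.317],0.02],[[0.093,0.284,0],[0,0,-0.317],0.02],[[0.093,0.284,0],[0,0,-0.317],0.02],[[0.093,0.284,0],[0,0,-0.317],0.02],[[0.093,0.284,0],[0,0,-0.317],0.02],[[0.093,0.284,0],[0,0,-0.317],0.02]]'; python3 -m pendant '[[[0,0,0],[0,0,0],0.02],[[0,0,0],[0,0,0],0.02],[[0,0,0],[0,0,0],0.02]]'; python3 p.py 510.8 351.3 363 2.987
```

```text
time: 30.8
tool_pos: [510.8, 351.1, 393.6]
tcp_rot: [-3.135, -0.006, 2.988]
contact_force: [-0.6, -1.4, -0.8]
grip_width: 47.6
time: 31.05
tool_pos: [511.3, 349.9, 396.1]
tcp_rot: [-3.138, -0.003, 2.985]
contact_force: [0.1, 0.6, -0.3]
grip_width: 47.4
t=31.1 g=47 [511. 350. 396.] yaw 2.98 F [ 0.1  0.6 -0.3] ->  [0.0006, 0.0014, 0.0331] [-0.003, -0.003, -0.002] rows 0.8
```

Grip still at 47.4 mm, so the ring is held. I'll lower it in the same two stages.

```bash
python3 -m pendant '[[[0,0.001,0.015],[0,0,0],0.02],[[0,0.001,0.025],[0,0,0],0.02],[[0,0.001,0.033],[0,0,0],0.02],[[0,0.001,0.034],[0,0,0],0.02],[[0,0.001,0.034],[0,0,0],0.02]]'; python3 p.py 511 351.3 312 2.987
```

```text
time: 31.47
tool_pos: [511.1, 351.8, 361.5]
tcp_rot: [-3.138, -0.004, 2.986]
contact_force: [-0.8, 0.4, 1.3]
grip_width: 47.2
t=31.5 g=47 [511. 352. 361.] yaw 2.99 F [-0.8  0.4  1.3] ->  [-0.0001, -0.0004, 0.0495] [-0.004, -0.004, -0.001] rows 1.2
```

```bash
python3 -m pendant '[[[0,0,0.008],[0,0,0],0.02],[[0,0,0.015],[0,0,0],0.02],[[0,0,0.022],[0,0,0],0.02],[[0,0,0.03],[0,0,0],0.02],[[0,0,0.037],[0,0,0],0.02],[[0,0,0.044],[0,0,0],0.02],[[0,0,0.05],[0,0,0],0.02],[[0,0,0.05],[0,0,0],0.02],[[0,0,0.05],[0,0,0],0.02]]'; python3 - <<'E'
from h import *
c=snap('scene','s10');a=c['color'][80:205,290:400,::-1]
cv2.imwrite('pics/c10.png',cv2.resize(a,None,fx=4,fy=4,interpolation=cv2.INTER_CUBIC))
E
```

```text
time: 32.22
tool_pos: [511.0, 352.0, 311.3]
tcp_rot: [-3.138, -0.004, 2.987]
contact_force: [0.3, -0.8, -0.7]
grip_width: 47.5
```

View pics/c10.png

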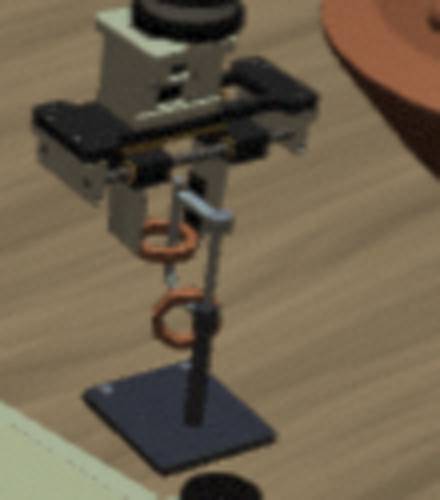

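The first ring hangs on the bend at (186,318). The second is around the nose at (167,240) under the shut gate. I'll release it and go to the last ring.

```bash
python3 -m pendant '[[[0,0,0],[0,0,0],0.075],[[0,0,0],[0,0,0],0.075],[[0,0,0],[0,0,0],0.075],[[0,0,0],[0,0,0],0.075],[[0,0,-0.04],[0,0,0],0.075],[[0,0,-0.1],[0,0,0],0.075],[[0,0,-0.1],[0,0,0],0.075],[[0,0,-0.1],[0,0,0],0.075],[[0,0,-0.1],[0,0,0],0.075]]'; python3 - <<'E'
from h import *
c=snap('scene','s11')
im=c['color'][:,:,::-1];hsv=cv2.cvtColor(im,cv2.COLOR_BGR2HSV)
m=((hsv[...,0]<14)&(hsv[...,1]>90)&(hsv[...,2]>70)).astype(np.uint8); m[:100]=0;m[250:]=0;m[:,:170]=0;m[:,350:]=0
n,l,st,ce=cv2.connectedComponentsWithStats(cv2.morphologyEx(m,cv2.MORPH_CLOSE,np.ones((3,3))))
for i in range(1,n):
  if st[i,4]>15: print(st[i],ce[i].round(1))
E
python3 p.py 593.3 71 260 2.53
```

```text
time: 33.02
tool_pos: [511.2, 352.3, 413.2]
tcp_rot: [-3.14, -0.001, 2.987]
contact_force: [-0.3, -0.1, 0.3]
grip_width: 75.0
[327 150  14  17 119] [333.5 156.8]
[260 217  18  12 100] [268.2 222.3]
[286 241  35   9 233] [302.5 245.7]
t=33.1 g=75 [511. 352. 411.] yaw 2.99 F [0.6 0.3 0. ] ->  [-0.1251, -0.2647, 0.152] [-0.004, -0.002, 0.457] rows 7.9
```

```bash
python3 -m pendant '[[[-0.125,-0.265,0],[0,0,0.457],0.075],[[-0.125,-0.265,0],[0,0,0.457],0.075],[[-0.125,-0.265,0],[0,0,0.457],0.075],[[-0.125,-0.265,0.04],[0,0,0.457],0.075],[[-0.125,-0.265,0.08],[0,0,0.457],0.075],[[-0.125,-0.265,0.11],[0,0,0.457],0.075],[[-0.125,-0.265,0.15],[0,0,0.457],0.075],[[-0.125,-0.265,0.15],[0,0,0.457],0.075],[[-0.125,-0.265,0.15],[0,0,0.457],0.075],[[-0.125,-0.265,0.15],[0,0,0.457],0.075]]'; python3 -m pendant '[[[0,0,0],[0,0,0],0.075],[[0,0,0],[0,0,0],0.075]]'; python3 p.py 593.3 71 197.5 2.53
```

```text
time: 33.9
tool_pos: [591.8, 67.9, 255.1]
tcp_rot: [-3.13, -0.011, 2.526]
contact_force: [-1.1, 0.1, -0.5]
grip_width: 74.7
time: 34.07
tool_pos: [593.4, 71.4, 262.6]
tcp_rot: [-3.138, -0.002, 2.53]
contact_force: [0.5, 0.3, 0.5]
grip_width: 75.0
t=34.1 g=75 [593.  71. 263.] yaw 2.53 F [0.5 0.3 0.5] ->  [-0.0002, -0.0002, 0.0651] [-0.004, -0.002, -0.0] rows 1.6
```

```bash
python3 -m pendant '[[[0,0,0.04],[0,0,0],0.075],[[0,0,0.062],[0,0,0],0.075],[[0,0,0.065],[0,0,0],0.075],[[0,0,0.065],[0,0,0],0.075],[[0,0,0.065],[0,0,0],0.02],[[0,0,0.065],[0,0,0],0.02],[[0,0,0.065],[0,0,0],0.02],[[0,0,0.065],[0,0,0],0.02],[[0,0,0.065],[0,0,0],0.02],[[0,0,0.065],[0,0,0],0.02]]'; python3 -m pendant '[[[0,0,0],[0,0,0],0.02],[[0,0,-0.2],[0,0,0],0.02],[[0,0,-0.2],[0,0,0],0.02],[[0,0,-0.2],[0,0,0],0.02],[[0,0,-0.2],[0,0,0],0.02],[[0,0,-0.2],[0,0,0],0.02],[[0,0,-0.2],[0,0,0],0.02],[[0,0,-0.2],[0,0,0],0.02]]'; python3 p.py 511 351.5 396 2.987
```

```text
time: 34.9
tool_pos: [593.5, 70.7, 198.4]
tcp_rot: [-3.139, 0.0, 2.53]
contact_force: [-0.1, 0.5, 5.7]
grip_width: 47.3
time: 35.57
tool_pos: [593.9, 71.1, 399.5]
tcp_rot: [-3.14, 0.002, 2.53]
contact_force: [0.2, 0.9, -0.9]
grip_width: 47.2
t=35.6 g=47 [594.  71. 399.] yaw 2.53 F [ 0.2  0.9 -0.9] ->  [0.2289, 0.1819, 0.0027] [-0.002, 0.002, -0.457] rows 7.0
```

```bash
python3 -m pendant '[[[0.229,0.182,0.002],[0,0,-0.457],0.02],[[0.229,0.182,0.002],[0,0,-0.457],0.02],[[0.229,0.182,0.002],[0,0,-0.457],0.02],[[0.229,0.182,0.002],[0,0,-0.457],0.02],[[0.229,0.182,0.002],[0,0,-0.457],0.02],[[0.229,0.182,0.002],[0,0,-0.457],0.02],[[0.229,0.182,0.002],[0,0,-0.457],0.02],[[0.229,0.182,0.002],[0,0,-0.457],0.02],[[0.229,0.182,0.002],[0,0,-0.457],0.02],[[0.229,0.182,0.002],[0,0,-0.457],0.02]]'; python3 -m pendant '[[[0,0,0],[0,0,0],0.02],[[0,0,0],[0,0,0],0.02],[[0,0,0],[0,0,0],0.02]]'; python3 p.py 511 351.5 362 2.987
```

```text
time: 36.4
tool_pos: [510.8, 351.5, 392.9]
tcp_rot: [-3.136, -0.005, 2.988]
contact_force: [-0.1, -0.9, -0.6]
grip_width: 47.2
time: 36.65
tool_pos: [511.6, 350.4, 394.7]
tcp_rot: [-3.138, -0.003, 2.985]
contact_force: [-0.1, 0.5, 0.5]
grip_width: 47.3
t=36.6 g=47 [512. 350. 395.] yaw 2.98 F [-0.1  0.5  0.5] ->  [0.0007, 0.0011, 0.0327] [-0.003, -0.003, -0.002] rows 0.8
```

```bash
python3 -m pendant '[[[0.001,0.001,0.015],[0,0,0],0.02],[[0.001,0.001,0.025],[0,0,0],0.02],[[0.001,0.001,0.032],[0,0,0],0.02],[[0.001,0.001,0.033],[0,0,0],0.02],[[0.001,0.001,0.033],[0,0,0],0.02]]'; python3 p.py 511 351.5 312 2.987
```

```text
time: 37.07
tool_pos: [510.1, 352.4, 361.5]
tcp_rot: [-3.138, -0.004, 2.986]
contact_force: [-0.7, -0.4, 0.5]
grip_width: 47.1
t=37.1 g=47 [510. 352. 361.] yaw 2.99 F [-0.7 -0.4  0.5] ->  [-0.0012, -0.0006, 0.0495] [-0.004, -0.004, -0.001] rows 1.2
```

```bash
python3 -m pendant '[[[-0.001,0,0.008],[0,0,0],0.02],[[-0.001,0,0.015],[0,0,0],0.02],[[-0.001,0,0.022],[0,0,0],0.02],[[-0.001,0,0.03],[0,0,0],0.02],[[-0.001,0,0.037],[0,0,0],0.02],[[-0.001,0,0.044],[0,0,0],0.02],[[-0.001,0,0.05],[0,0,0],0.02],[[-0.001,0,0.05],[0,0,0],0.02],[[-0.001,0,0.05],[0,0,0],0.02]]'; python3 - <<'E'
from h import *
c=snap('scene','s12');a=c['color'][80:205,290:400,::-1]
cv2.imwrite('pics/c12.png',cv2.resize(a,None,fx=4,fy=4,interpolation=cv2.INTER_CUBIC))
E
```

```text
time: 37.82
tool_pos: [510.9, 352.4, 311.3]
tcp_rot: [-3.138, -0.004, 2.987]
contact_force: [0.4, -0.6, -0.0]
grip_width: 47.3
```

View pics/c12.png

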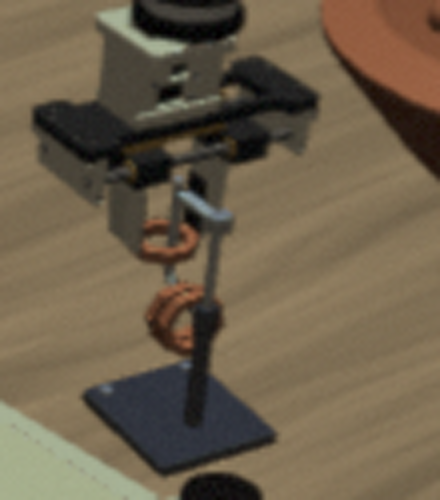

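Two rings hang on the bend at about (183,318). The third is inside under the shut gate at (167,241). I'll release, retreat and take a final look.

```bash
python3 -m pendant '[[[0,0,0],[0,0,0],0.075],[[0,0,0],[0,0,0],0.075],[[0,0,0],[0,0,0],0.075],[[0,0,0],[0,0,0],0.075],[[0,0,-0.04],[0,0,0],0.075],[[0,0,-0.1],[0,0,0],0.075],[[0,0,-0.1],[0,0,0],0.075],[[0,0,-0.1],[0,0,0],0.075],[[0,0,-0.1],[0,0,0],0.075]]'; python3 -m pendant '[[[0.1,-0.2,-0.02],[0,0,0],0.075],[[0.1,-0.2,-0.02],[0,0,0],0.075],[[0.1,-0.2,-0.02],[0,0,0],0.075],[[0.1,-0.2,-0.02],[0,0,0],0.075],[[0.1,-0.2,-0.02],[0,0,0],0.075],[[0.1,-0.2,-0.02],[0,0,0],0.075],[[0.1,-0.2,-0.02],[0,0,0],0.075],[[0.1,-0.2,-0.02],[0,0,0],0.075],[[0.1,-0.2,-0.02],[0,0,0],0.075],[[0.1,-0.2,-0.02],[0,0,0],0.075]]'; python3 - <<'E'
from h import *
a=snap('scene','s13')['color'][:,:,::-1]; t=snap('top','t13')['color'][:,:,::-1]
z=cv2.resize(a[120:200,305:365],(300,400),interpolation=cv2.INTER_CUBIC)
cv2.imwrite('pics/c13.png',np.hstack([z,cv2.resize(a,(500,400))]))
cv2.imwrite('pics/c13.png',np.vstack([np.hstack([z,cv2.resize(a[100:384,20:375],(500,400))])]))
E
```

```text
time: 38.62
tool_pos: [511.1, 352.7, 413.3]
tcp_rot: [-3.14, -0.001, 2.987]
contact_force: [-0.5, 0.5, -0.7]
grip_width: 75.2
time: 39.45
tool_pos: [382.3, 171.3, 432.1]
tcp_rot: [-3.138, -0.004, 2.988]
contact_force: [-0.2, 0.4, 0.1]
grip_width: 75.2
```

View pics/c13.png

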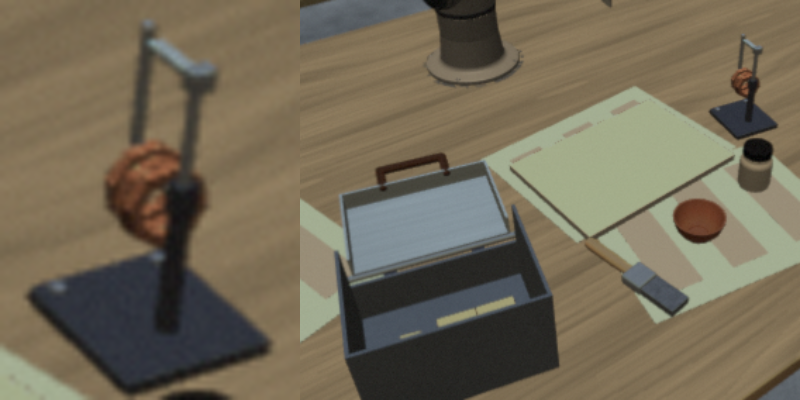

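All three rings hang in the U with the gate shut. The tray is level and empty, the props are in the hopper, and the bystanders are in place. I'll let things settle and hand in.

```bash
for i in 1 2 3; do python3 -m pendant '[[[0,0,0],[0,0,0],0.075],[[0,0,0],[0,0,0],0.075],[[0,0,0],[0,0,0],0.075],[[0,0,0],[0,0,0],0.075],[[0,0,0],[0,0,0],0.075],[[0,0,0],[0,0,0],0.075],[[0,0,0],[0,0,0],0.075],[[0,0,0],[0,0,0],0.075],[[0,0,0],[0,0,0],0.075],[[0,0,0],[0,0,0],0.075]]' | head -1; done; python3 - <<'E'
from h import *
a=snap('scene','s14')['color'].astype(int); b=load('s13')['color'].astype(int); d=snap('scene','s15')['color'].astype(int)
for x in(b,d): print(np.abs(a-x)[120:200,305:365].mean(), np.abs(a-x)[200:300,100:300].mean())
print(close_job())
E
```

```text
time: 40.38
time: 41.22
time: 42.05
1.4852083333333332 1.343
1.4634027777777778 1.3498
the job is handed in; nothing more can be done
None
```

The slab is cleared and the job is handed in, at about 42 s of the 210 s allowed. `close_job` gives no verdict, so this rests on my own checks.

- **Props:** I laid all three in the tray and photographed them there before tipping. I then lifted the tray by its handle to about 1.15 rad, worked out from the arm's position. With the tray up, all three were on the hopper floor. I lowered the tray along the same arc and released it.
- **Rings:** I pushed all three past the gate. Each was photographed around the nose under the shut gate before I let go.
- **Last checks:** The final picture shows all three rings hanging in the U, the gate shut, the tray level and empty, and the props in the hopper. The bowl, jar and brush look unmoved by eye; I did not measure them. The hook area in later frames differed only by camera noise, so the rings were at rest.
- **Disagreements:** The wrist read about 6 N upward at each ring grasp, far below the limit. The hook fit was off by about 1 pixel between the two cameras, which was within the ring's clearance. My colour search missed one ring once, so I used its first measured position, and the grasp held. No check failed.

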